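# Free the ratchet pawl with a release bar and lower the weighted press arm

## Robot

A 6-joint arm with a two-finger parallel gripper is mounted at the origin on the work surface. World frame = base frame: x ahead of the robot, y to its left, z up, the work surface at z = 0. Lengths are in m, angles in rad, forces in N, time in s.
With the tool pointing down it reaches from about 0.375 to 0.9 m from the base axis. Payload 3.1 kg.
Tool frame: the origin (TCP) lies at the very end of the fingers, on their centre line; the grasp point (between the pads) lies 19 mm behind it; x points along the fingers, z is the direction in which the jaws open and shut, and the axes are right-handed (so a half turn about x gives the same grasp; the last joint's range is limited). The gripper opens to 85 mm and grips with 20 to 120 N. Pads are 22 mm wide; open, the fingers measure 114 mm over their backs; the gripper's body (76 mm by 85 mm) begins 54 mm behind the grasp point. The pads swing forward as they close: fully open they stand 13 mm farther back than shut.
Start: joints at [-1.379, 0.527, 1.433, -0, 1.181, -0.178], TCP at [0.226, -0.583, 0.231] pointing down, gripper open.
Joint ranges: [-3.08, 3.08], [-0.75, 2.2], [0.22, 2.44], [-1.43, 4.57], [0, 2.65], [-2.85, 2.85]. Speed limits (rad/s): [2.79, 2.79, 3.14, 3.14, 3.14, 3.14].

## Interface

Orientations are given as a unit quaternion [x, y, z, w].
In Python, from station import manip, viewer, job gives the robot as it stands.
- The arm moves only by the tool move_arm, never from a script. Its argument "deltas" is one flat list of numbers, 7 for each row, row after row: the finger opening in mm, from 0 to 85.4, then the shift along the tool's x, y, z in mm, then the turn, a rotation vector about the tool's x, y, z in degrees. In form: [jaw, tx, ty, tz, rx, ry, rz, jaw, tx, ty, tz, rx, ry, rz, ...]. A call has 1 to 10 rows; each row shifts and turns the commanded pose from where the row before left it, along the tool's axes as they then stand; what a row does not reach is not made up. A row lasts 1/10 s, in which the tool goes at most 50 mm and 8.59 degrees, less where a joint would pass 70% of its speed; a pose out of reach is approached as far as the arm can. A call is refused whole if a number of a shift passes 50 or a number of a turn 8.59, either way. A call with a gripper value outside its range is refused whole. The fingers move at their own pace and stop on an object; "force" is the grip in N (left out, the last holds). Time passes only in rows, so rows that do not move let the fingers close. It gives the time, the measured TCP pose, the force and the opening at its end, in the units of the state.
- manip.sense(): the state, without advancing time (a new reading comes with each control period).
- viewer.snapshot(name): name is "scene" or "top" or "wrist"; returns a dict with "image" (384x512x3 uint8, red, green, blue), "depth" (384x512 float32, m along the optical axis (not along the pixel's ray), 0 where there is no reading), "fovy" (degrees; the focal length in pixels is half the picture's height over the tangent of half this angle, whatever the lens; pixels are square), "cx", "cy" (the principal point, pixels), "R" (3x3) and "t" (3): a world point X has camera coordinates R X + t. Camera axes: x right, y down, z forward; pixel columns grow to the right and rows downward; lengths in m; the calibration is good to about 2 mm. A picture is of the moment at which its call begins.
- job.sign_off(): hands the job in, once; it reports no verdict.
The state is a dict: "t": time; "q": joint angles; "qd": joint speeds; "tau": joint torques, N m; "tcp_pos": TCP position; "tool_rot": TCP orientation; "force": force on the tool from outside, world axes, zero at the start; "ft_torque": the same for the moment, N m; "finger_gap": opening from 0.0 (shut) to 1.0 (fully open).
Only numpy, scipy, OpenCV 4.12 (cv2) and the standard library are available. Lean on these libraries where they do the work, as an engineer would, in place of code of your own. Each camera call takes 0.05 s, during which the arm holds its last target.

## Task

Take the wooden-handled release bar from its rest, get its steel rod under the red pawl of the blue lever press and flick the pawl right over until it lies fully back against its brass stop pin, without forcing it and without touching the pawl with the gripper. Then lower the weighted press arm gently by its red knob until its steel foot rests on the steel anvil, and leave the bar lying back in its rest as it was. Leave everything else on the bench where it is.

Things in the scene. Friction and masses are not known exactly. Their poses are not given: they have to be found in the camera images.
- bar_grip (a point): Centre of the release bar's dark wooden handle, half-way up: a 72 mm long, 22 x 22 mm square handle; a brass ferrule (17 mm dia, 10 mm) and a 9 mm dia steel rod follow on its +x end. Whole bar 130 g, loose. Own x runs along the bar towards the rod's end, z up as it lies.
- bar_tip (a point): Free end of the steel rod, on its axis, 130 mm from bar_grip along the bar's x. The bare 9 mm rod runs from 46 to 130 mm.
- rest_seat (a point): Fixed wooden rest: where bar_grip lies when the bar is home, 45 mm above the bench; x along the bar. Two open U supports (10 mm thick): one 29 mm behind under the handle (34 mm wide inside, floor 11 mm below this point), one 85 mm ahead under the rod (22 mm wide, floor 4.5 mm below); side walls 12 mm high. Foot 60 mm wide, 12 mm thick. Mid-handle is free for fingers.
- pawl_pivot (a point): Fixed point on the pawl's level hinge line, 151 mm above the bench. x runs along the hinge, into the press away from its front; y left seen from the front; z up. Pawl down, the red bar runs 71 mm to -y, 57 mm broad along x (35 mm before to 22 mm beyond this point), flat underside 5.5 mm above the hinge line, 8 mm thick; boss of 12 mm radius on the hinge.
- pawl (a joint): Angle of the pawl, rad: 0 = down, hooked in the ratchet wheel; grows as its hook end swings up and over to +y; 2.1 = lying back against the stop pin (hard stop). Its hinge is stiff (about 0.08 N m), so it stays wherever it is left: about 2 to 3 N is needed at 35 mm from the hinge, and it must be pushed all the way to the stop. It is slight: no more than 9 N on it.
- hub (a point): Hinge of the press arm on the press, 110 mm above the bench, axis along this point's x (axes as for pawl_pivot).
- red_knob (a point): Centre of the red ball knob (32 mm dia) at the free end of the press arm, 165 mm from the hub (it also lies 10 mm above the arm's centre line). The arm (about 0.9 kg with its weights) reaches to the hub's -y side; a brake in the hub carries it, so that once the pawl is back it stays where it is and wants roughly 1 to 5 N downwards on the knob.
- press_arm (a joint): Angle of the press arm, rad: about 0 = raised (24 degrees above level, held by the pawl), grows as it goes down; 0.42 = level, steel foot on the anvil.
- anvil_top (a point): Centre of the top of the steel anvil (60 x 60 mm, top 60 mm above the bench) on the press's base plate (150 x 290 x 16 mm). The foot is 28 mm dia and sits 130 mm from the hub, reaching 50 mm below the arm's centre line. The anvil wants no more than 25 N from the foot.
- stamp_block: Fixed wooden block 150 x 70 mm, 45 mm high, with short steel stamps to 85 mm; it may stand left or right, the bar's rest on the other side. Origin under it, 30 mm behind its middle.
- spool: White thread spool with brown thread, 56 mm dia, 50 mm high, origin under its centre. Bystander.
- dye_jar_blue: Blue dye jar, 42 mm dia, 58 mm high, origin under its centre. Bystander.
- dye_jar_red: Red dye jar, 42 mm dia, 58 mm high, origin under its centre. Bystander.
- dye_bottle: Yellow dye bottle, 36 mm dia, 110 mm high, origin under its centre. Bystander.
- mallet: White-headed mallet lying down, head 60 mm dia, wooden handle 180 mm along its -x, origin under the head's centre. Bystander.
- brass_weight: Brass disc weight, 44 mm dia, 50 mm high, origin under its centre. Bystander.
- wheel (a point): Centre of the front face of the steel ratchet wheel (90 mm dia over its teeth, 18 mm thick), 62 mm to -y and 41 mm below pawl_pivot, same x; axes as there. The hook at the pawl's end holds its top tooth. The pawl's bar juts 35 mm out before the wheel; the space under that part is open from the front and below. Deeper in, wheel and bar leave too little room for the rod.
- stop_pin (a point): Centre of the 10 mm brass stop pin against which the folded-back pawl lies: 31 mm to +y and 16 mm above pawl_pivot; pin parallel to the hinge.
Mind the look-alikes: they are no part of the job. There is more than one size of the part that bears bar_grip; the job needs the smaller.

How it is judged:
On the way, in this order (a step that is already met when the one before it is completed fails the run):
1. the pawl lies back against its stop pin (value of joint pawl above 2.05 rad), for 0.2 s.
2. the press arm is down, its foot bearing on the anvil (value of joint press_arm above 0.41 rad and contact force between press_arm and anvil above 0.3 N), for 0.2 s.
At the end, for the whole second after the job is handed in: The pawl lies back within 0.05 rad of its stop (joint over 2.05), the press arm is down (joint over 0.41, foot on the anvil) and still, and the release bar lies in its rest as before, within 15 mm and 0.1 rad of its home, let go of (value of joint pawl above 2.05 rad and value of joint press_arm above 0.41 rad and velocity of joint press_arm below 0.05 rad/s and distance between bar_grip and rest_seat below 0.015 m and angle between the x axis of bar_grip and the x axis of rest_seat, either way round below 0.1 rad and distance between bar_tip and rest_seat above 0.11 m); the robot touches nothing.
It fails at once if the gripper or arm touches the pawl (it is to be moved with the bar) (contact force between any of the fingers, the arm and pawl above 0.5 N).
It fails at once if the press or its pawl is forced: the bar bears on them with more than 9 N (contact force between bar and press above 9 N).
It fails at once if the foot is pressed on the anvil with more than 25 N (contact force between press_arm and anvil above 25 N).
It fails at once if the press arm comes down fast (over 1 rad/s) (velocity of joint press_arm above 1 rad/s).
It fails at once if a bystander is moved by more than 30 mm (distance of any of spool, dye_jar_blue, dye_jar_red, dye_bottle, mallet, brass_weight from where it was at the start of the episode above 0.03 m).
It also fails if it takes over 72 s, if anything falls off the work surface, if the arm or the gripper's body presses on something with over 40 N, if the wrist force passes 120 N, or if a joint passes its speed limit or range.

## Working session

There is one attempt and no reset: what is moved stays moved. The work goes in short steps, Python scripts to look and compute and a tool call to move; the robot and the scene stay as the last step left them, time stands still between calls to the robot, and variables do not carry over. Pictures are saved under pics/ and viewed, and the job is handed in when it is done.

Besides the shell and the picture viewer there is one more tool, called after "Call:" as name(argument=value, ...), one argument or row to a line, values as JSON. move_arm: Moves the arm, as the interface text tells. Its arguments: {"type":"object","properties":{"deltas":{"type":"array"},"force":{"type":"number"}},"required":["deltas"]}

```bash
ls; mkdir -p pics; cat > h.py <<'E'
import numpy as np, cv2
from station import manip, viewer, job
def snap(n,f):
    s=viewer.snapshot(n); cv2.imwrite(f'pics/{f}.png',cv2.resize(s['image'][:,:,::-1],(768,576),interpolation=cv2.INTER_CUBIC)); np.savez(f'pics/{f}.npz',**{k:np.array(v) for k,v in s.items()}); return s
def load(f): return dict(np.load(f'pics/{f}.npz'))
def foc(s): return s['image'].shape[0]/2/np.tan(np.radians(float(s['fovy']))/2)
def ray(s,u,v):
    d=np.array([(u-s['cx'])/foc(s),(v-s['cy'])/foc(s),1.]); R=s['R'];return -R.T@s['t'], R.T@d
def onz(s,u,v,z):
    o,d=ray(s,u,v); return o+d*(z-o[2])/d[2]
def pts(s):
    D=s['depth'];v,u=np.mgrid[:D.shape[0],:D.shape[1]];f=foc(s)
    C=np.stack([(u-s['cx'])/f*D,(v-s['cy'])/f*D,D],-1); P=(C-s['t'])@s['R']; P[D==0]=np.nan; return P
def proj(s,X):
    c=s['R']@np.asarray(X)+s['t']; return c[:2]/c[2]*foc(s)+[s['cx'],s['cy']]
E
python3 - <<'E'
from h import *
for n in ['scene','top','wrist']:
    s=snap(n,n+'0'); print(n,s['fovy'],s['cx'],s['cy'],-s['R'].T@s['t'])
print(manip.sense())
E
```

```text
pics
scene 44.45020727764401 253.7889772066865 192.17209622137648 [ 1.45115721 -0.04222122  1.12953443]
top 46.057363472601246 252.53077849726276 194.19675549713116 [0.12978335 0.01842166 1.65216222]
wrist 58.80942432830215 253.12834451708727 191.2044797021381 [ 0.30117177 -0.55372356  0.37309052]
{'t': 0.15, 'q': array([-1.37948939e+00,  5.28265884e-01,  1.43357187e+00,  3.69937495e-05,
        1.18142802e+00, -1.78508107e-01]), 'qd': array([-0.00085986, -0.00358145, -0.00505517,  0.00012823,  0.00341228,
        0.00096618]), 'tau': array([ 5.27217508e-04, -4.42744339e+01, -1.78275687e+01, -2.30333062e-04,
        5.60011060e-03,  1.56962511e-05]), 'tcp_pos': array([ 0.22583095, -0.58220054,  0.23056177]), 'tool_rot': array([ 0.39997698,  0.58381388, -0.39912857,  0.58298898]), 'force': array([-0.08947394,  0.19870488,  0.3252983 ]), 'ft_torque': array([-0.02238269,  0.01188522,  0.02803722]), 'finger_gap': 0.9987572571806758}
```

View pics/scene0.png

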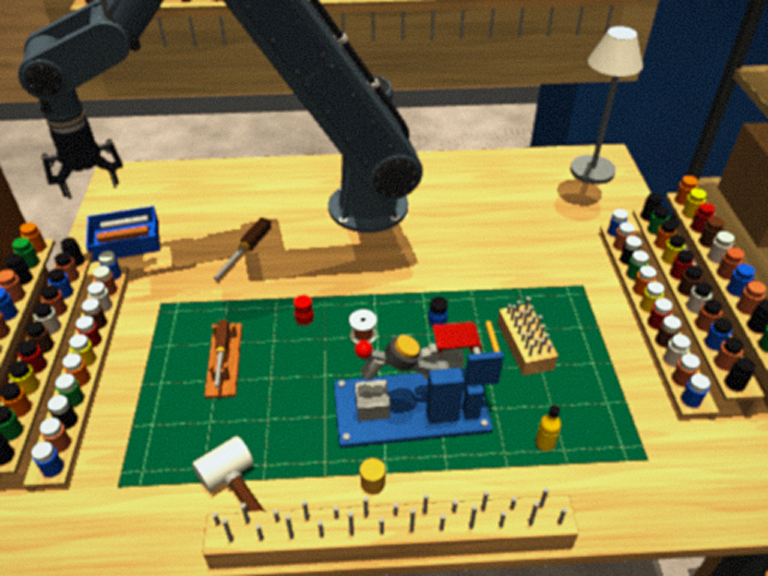

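View pics/top0.png

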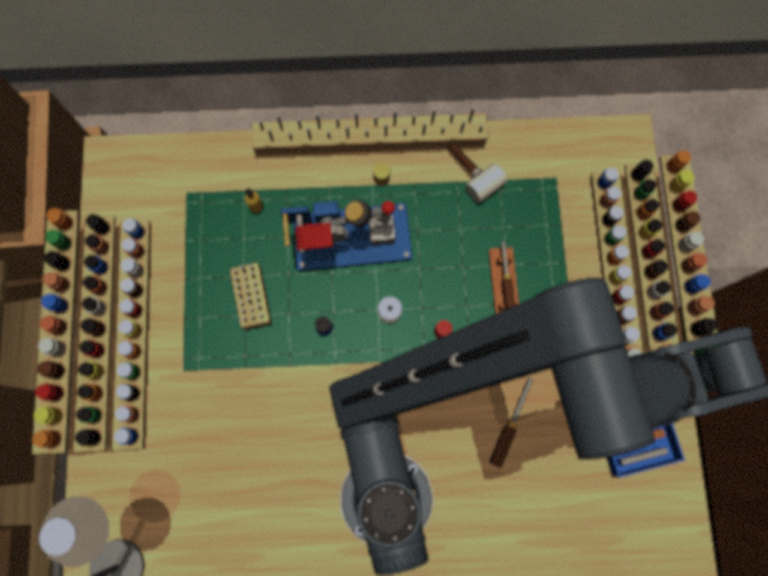

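View pics/wrist0.png

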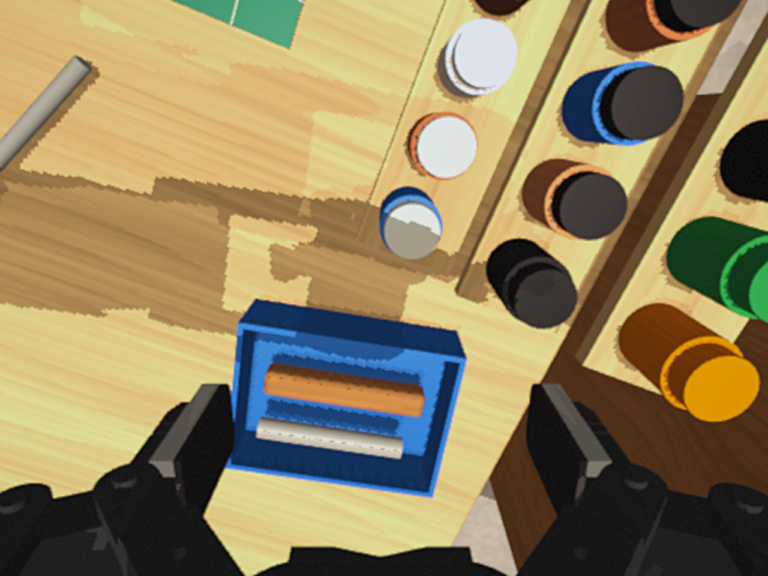

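The scene view shows our bar in its wooden rest at (222,355), with the larger look-alike on the table at (245,245). The press, with its red pawl at (457,333) and knob at (364,349), has its front toward the robot. I'll measure roughly from these views first, then refine with the wrist camera.

```bash
python3 - <<'E'
from h import *
def comps(s,m,name,minA=15):
    P=pts(s); n,l,st,c=cv2.connectedComponentsWithStats(m.astype(np.uint8))
    for i in range(1,n):
        if st[i,4]>=minA:
            p=P[l==i]; print(name,st[i],c[i].round(1),np.nanmedian(p,0).round(3),'min',np.nanpercentile(p,3,0).round(3),'max',np.nanpercentile(p,97,0).round(3))
for f in ['scene0','top0']:
    s=load(f); h=cv2.cvtColor(s['image'],cv2.COLOR_RGB2HSV).astype(int); P=pts(s)
    roi=(P[...,0]>.3)&(P[...,0]<.95)&(abs(P[...,1])<.45)
    red=((h[...,0]<6)|(h[...,0]>174))&(h[...,1]>180)&(h[...,2]>90)&roi
    comps(s,red,f+' red')
    comps(s,(abs(h[...,0]-110)<12)&(h[...,1]>120)&roi,f+' blue',30)
    comps(s,(h[...,0]>=4)&(h[...,0]<16)&(h[...,1]>120)&roi&~red,f+' wood/orange',30)
E
```

```text
scene0 red [196 197  13  19 170] [201.8 205.7] [ 0.403 -0.155  0.048] min [ 0.378 -0.171  0.01 ] max [ 0.413 -0.139  0.06 ]
scene0 red [289 215  32  18 450] [303.8 223.5] [0.602 0.139 0.163] min [0.573 0.103 0.158] max [0.629 0.176 0.167]
scene0 red [237 226  11  12 104] [242.  231.8] [ 0.656 -0.032  0.201] min [ 0.464 -0.045  0.007] max [ 0.665 -0.019  0.208]
scene0 blue [286 206  12  10  91] [291.3 210.7] [0.429 0.13  0.029] min [0.417 0.115 0.012] max [0.435 0.151 0.048]
scene0 blue [ 223  235  112   63 4058] [281.8 269.2] [0.68  0.084 0.017] min [ 0.58  -0.079  0.01 ] max [0.717 0.199 0.168]
scene0 wood/orange [137 214  24  51 834] [149.3 239.8] [ 0.508 -0.31   0.012] min [ 0.428 -0.345  0.005] max [ 0.594 -0.29   0.057]
scene0 wood/orange [237 220  11  10  58] [241.7 223. ] [ 0.463 -0.03   0.022] min [ 0.457 -0.044  0.003] max [ 0.469 -0.012  0.034]
scene0 wood/orange [152 318  23  23 202] [162.6 329.1] [ 0.826 -0.247  0.032] min [ 0.796 -0.27   0.026] max [ 0.853 -0.222  0.038]
top0 red [255 135   7   7  39] [258.3 138. ] [ 0.645 -0.031  0.206] min [ 0.635 -0.041  0.199] max [ 
[... 425 characters left out ...]
0.87  -0.081  0.024] min [ 0.867 -0.106  0.002] max [ 0.873 -0.056  0.049]
top0 wood/orange [282  94  35  22 212] [302.9 101.3] [ 0.86  -0.225  0.031] min [ 0.801 -0.255  0.006] max [ 0.873 -0.145  0.047]
top0 wood/orange [221  96  31   7  94] [235.9  98.8] [0.871 0.041 0.03 ] min [ 0.868 -0.017  0.008] max [0.874 0.095 0.053]
top0 wood/orange [173  99  28   6  78] [185.2 101.2] [0.871 0.239 0.024] min [0.868 0.187 0.01 ] max [0.874 0.281 0.049]
top0 wood/orange [200  98  12   5  35] [205.9 100.1] [0.871 0.156 0.031] min [0.868 0.137 0.009] max [0.873 0.175 0.05 ]
top0 wood/orange [326 166  20  43 530] [335.1 186.8] [ 0.501 -0.309  0.014] min [ 0.437 -0.344  0.005] max [ 0.586 -0.29   0.06 ]
```

```bash
cat >> h.py <<'E'
from scipy.spatial.transform import Rotation as Ro
def plan(target,yaw_dir=None,Rt=None):
    "print total tool-frame shift (mm) after turning, and rotvec (deg) from current measured pose"
    s=manip.sense(); R0=Ro.from_quat(s['tool_rot']); 
    if Rt is None: Rt=R0
    rv=np.degrees((R0.inv()*Rt).as_rotvec()); d=np.asarray(target)-s['tcp_pos']
    print('t',s['t'],'tcp',s['tcp_pos'].round(4),'F',s['force'].round(2),'gap',round(s['finger_gap']*85.4,1)); print('turn deg',rv.round(2),'shift(mm) in target tool axes',(Rt.inv().apply(d)*1e3).round(1),'in current',(R0.inv().apply(d)*1e3).round(1))
def Rdown(phi,flip=1):
    "tool x down, tool y horizontal at world angle phi"
    x=np.array([0,0,-1.]);y=np.array([np.cos(phi),np.sin(phi),0]);return Ro.from_matrix(np.stack([x,y,np.cross(x,y)],1))
E
python3 - <<'E'
from h import *
s=manip.sense();R=Ro.from_quat(s['tool_rot']).as_matrix();print(R.round(3)); print(np.degrees(np.arctan2(R[1,1],R[0,1])))
w=load('wrist0'); print((R.T@(-w['R'].T@w['t']-s['tcp_pos'])).round(3), (w['R']@R).round(3))
plan([.42,-.31,.25],Rt=Rdown(0))
plan([.42,-.31,.25],Rt=Rdown(np.pi))
E
```

```text
[[-0.     0.932  0.361]
 [ 0.002  0.361 -0.932]
 [-1.     0.    -0.002]]
21.188019369707224
[-0.143  0.081  0.   ] [[ 0.     0.     1.   ]
 [-0.312 -0.95   0.   ]
 [ 0.95  -0.312 -0.   ]]
t 0.15 tcp [ 0.2258 -0.5822  0.2306] F [-0.09  0.2   0.33] gap 85.3
turn deg [21.19 -0.1  -0.  ] shift(mm) in target tool axes [ -19.4  194.2 -272.2] in current [ -19.   279.4 -183.7]
t 0.15 tcp [ 0.2258 -0.5822  0.2306] F [-0.09  0.2   0.33] gap 85.3
turn deg [-1.5881e+02  0.0000e+00 -1.4000e-01] shift(mm) in target tool axes [ -19.4 -194.2  272.2] in current [ -19.   279.4 -183.7]
```

Call:
move_arm(
  deltas=[85,0,0,0,7.06,0,0,85,0,0,0,7.06,0,0,85,0,0,0,7.06,0,0,85,-3,33,-39,0,0,0,85,-3,33,-39,0,0,0,85,-3,33,-39,0,0,0,85,-3,33,-39,0,0,0,85,-3,33,-39,0,0,0,85,-3,33,-39,0,0,0,85,-3,33,-39,0,0,0],
)

```text
t: 1.15
tcp_pos: [0.4525, -0.3141, 0.2518]
tool_rot: [0.5, 0.5, -0.5, 0.5]
force: [1.6, -0.5, -0.3]
finger_gap: 0.997
```

```bash
python3 - <<'E'
from h import *
snap('wrist','w1'); snap('top','t1'); plan([.45,-.31,.25],Rt=Rdown(0))
E
```

```text
t 1.25 tcp [ 0.4546 -0.3107  0.252 ] F [-0.85 -0.39 -0.28] gap 85.0
turn deg [ 0.43 -0.12 -0.07] shift(mm) in target tool axes [ 2.  -4.6 -0.7] in current [ 2.  -4.6 -0.7]
```

View pics/w1.png

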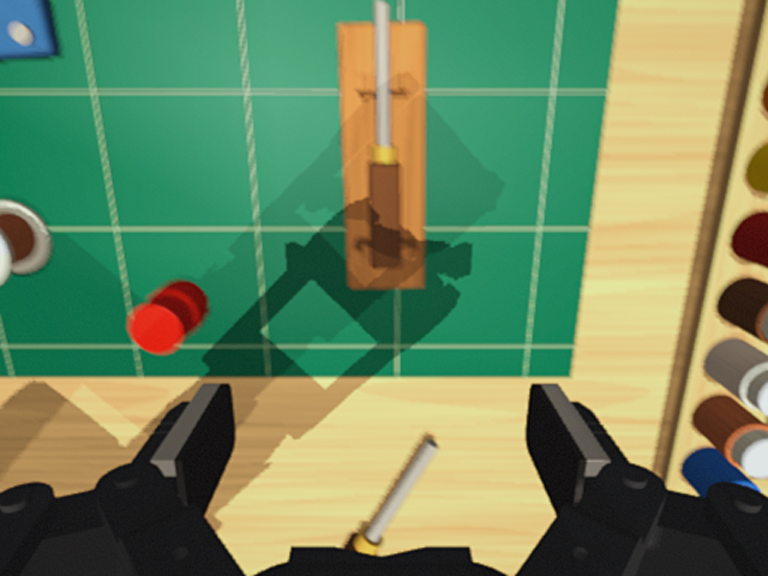

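The bar points +x, with the handle running from (384,163) to (387,267), the ferrule at (385,155) and the rod running past the top edge.

```bash
python3 - <<'E'
from h import *
s=load('w1')
P=pts(s)
for u,v in [(384,164),(386,215),(387,266),(371,215),(400,215)]:
    p=onz(s,u/1.5,v/1.5,.056); print(u,v,p.round(4), P[int(v/1.5),int(u/1.5)].round(4))
for u,v in [(384,146),(381,10),(382,60)]:
    print('rod',onz(s,u/1.5,v/1.5,.0495).round(4), P[int(v/1.5),int(u/1.5)].round(4))
m=(P[...,2]>.05)&(P[...,2]<.062)&(abs(P[...,1]+.31)<.03)&(P[...,0]>.4)
q=P[m]; print(len(q),np.percentile(q,[2,50,98],axis=0).round(4))
m=(P[...,2]>.046)&(P[...,2]<.052)&(abs(P[...,1]+.31)<.03)&(P[...,0]>.53)
q=P[m]; print(len(q),np.polyfit(q[:,0],q[:,1],1))
E
```

```text
384 164 [ 0.5057 -0.3172  0.056 ] [ 0.5057 -0.3172  0.0518]
386 215 [ 0.4725 -0.3186  0.056 ] [ 0.4729 -0.3183  0.056 ]
387 266 [ 0.4373 -0.3195  0.056 ] [ 0.4375 -0.3195  0.0555]
371 215 [ 0.4725 -0.3086  0.056 ] [ 0.465  -0.3075  0.0116]
400 215 [ 0.4725 -0.328   0.056 ] [ 0.473  -0.3273  0.0569]
rod [ 0.5166 -0.3172  0.0495] [ 0.5169 -0.3172  0.0496]
rod [ 0.5958 -0.3152  0.0495] [ 0.5965 -0.3152  0.0486]
rod [ 0.5681 -0.3158  0.0495] [ 0.5681 -0.3152  0.049 ]
1900 [[ 0.4361 -0.3321  0.0503]
 [ 0.48   -0.3194  0.0556]
 [ 0.5593 -0.304   0.0574]]
751 [ 0.01797321 -0.32813234]
```

Call:
move_arm(
  deltas=[85,-10,6,41,0,0,0,85,-10,6,41,0,0,0,85,-10,6,41,0,0,0,85,-10,6,41,0,0,0,85,-10,6,41,0,0,0,85,-10,6,41,0,0,0,85,-10,6,41,0,0,0,85,-10,6,41,0,0,0,85,-10,6,41,0,0,0,85,-10,6,41,0,0,0],
)

```text
t: 2.25
tcp_pos: [0.5099, -0.7258, 0.3513]
tool_rot: [-0.5, -0.5, 0.5, -0.5]
force: [0.4, -1.6, 0.8]
finger_gap: 0.995
```

```bash
python3 - <<'E'
from h import *
plan([.5,.1,.35],Rt=Rdown(0))
E
```

```text
t 2.25 tcp [ 0.5099 -0.7258  0.3513] F [ 0.45 -1.61  0.84] gap 85.0
turn deg [-0.07  0.01  0.02] shift(mm) in target tool axes [   1.3   -9.9 -825.8] in current [   1.2  -11.  -825.8]
```

Wrong sign: tool z points to world -y. No harm done, so I'll go back the other way.

Call:
move_arm(
  deltas=[85,0,0,-46,0,0,0,85,0,0,-46,0,0,0,85,0,0,-46,0,0,0,85,0,0,-46,0,0,0,85,0,0,-46,0,0,0,85,0,0,-46,0,0,0,85,0,0,-46,0,0,0,85,0,0,-46,0,0,0,85,0,0,-46,0,0,0,85,0,0,-46,0,0,0],
)

```text
t: 3.25
tcp_pos: [0.5105, -0.2625, 0.3509]
tool_rot: [-0.5, -0.5, 0.5, -0.5]
force: [0.8, 0.5, 0.9]
finger_gap: 0.992
```

Call:
move_arm(
  deltas=[85,0,0,-45,0,0,0,85,0,0,-45,0,0,0,85,0,0,-45,0,0,0,85,0,0,-45,0,0,0,85,0,0,-45,0,0,0,85,0,0,-45,0,0,0,85,0,0,-45,0,0,0,85,0,0,-45,0,0,0,85,0,0,0,0,0,0],
)

```text
t: 4.15
tcp_pos: [0.5104, 0.1005, 0.3511]
tool_rot: [0.499, 0.502, -0.498, 0.501]
force: [-0.5, -0.7, 0.1]
finger_gap: 0.994
```

```bash
python3 - <<'E'
from h import *
snap('wrist','w2');plan([.5,.1,.35],Rt=Rdown(0))
E
```

```text
t 4.2 tcp [0.5108 0.0981 0.351 ] F [ 0.41 -0.21  0.4 ] gap 85.4
turn deg [0.26 0.01 0.04] shift(mm) in target tool axes [  1.  -10.8  -1.9] in current [  1.  -10.8  -2. ]
```

View pics/w2.png

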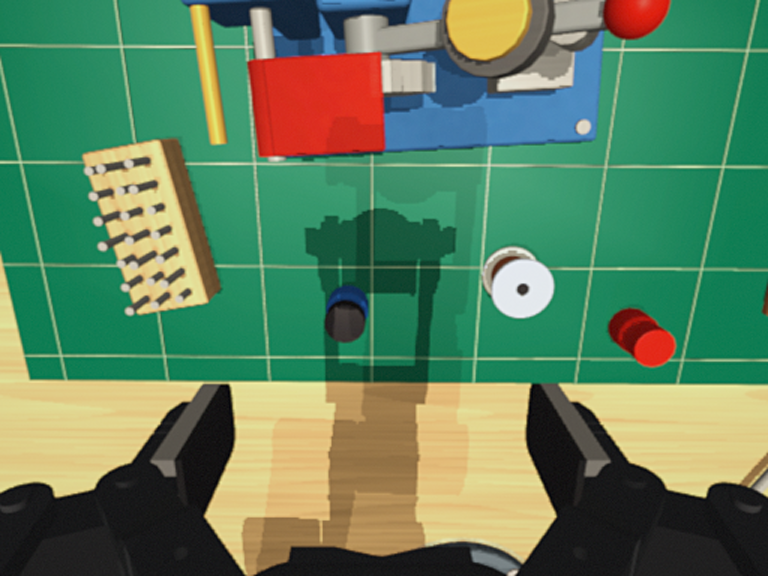

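The wrist view shows the pawl's red top with corners at about (260,156), (384,150), (380,53) and (250,60). The brass pin is at left, from (200,5) to (220,143). The wheel's top is at (410,75) and the knob at (636,10).

```bash
python3 - <<'E'
from h import *
s=load('w2');P=pts(s)
h=cv2.cvtColor(s['image'],cv2.COLOR_RGB2HSV).astype(int)
m=(((h[...,0]<6)|(h[...,0]>174))&(h[...,1]>150)&(P[...,2]>.15)&(P[...,2]<.18)&(P[...,1]>.05))
print('red z',np.nanpercentile(P[m],[2,50,98],axis=0).round(4))
c=max(cv2.findContours(m.astype(np.uint8),0,1)[0],key=cv2.contourArea); r=cv2.minAreaRect(c); print(r)
for u,v in cv2.boxPoints(r): print(onz(s,u,v,.1645).round(4))
for n,z,L in [('corners',.1645,[(262,153),(384,150),(380,54),(257,60)]),('pin',.172,[(200,8),(220,142),(211,142),(226,142)]),('shaftfront',.151,[(277,158)]),('wheel edge',.155,[(433,93),(385,93),(433,60),(385,57)])]:
    for u,v in L: print(n,onz(s,u/1.5,v/1.5,z).round(4),P[min(383,int(v/1.5)),int(u/1.5)].round(4))
E
```

```text
red z [[0.5717 0.1013 0.1601]
 [0.5998 0.1387 0.1645]
 [0.6258 0.1775 0.1662]]
((210.82183837890625, 69.61463928222656), (65.64598083496094, 88.71930694580078), 86.98721313476562)
[0.6245 0.1797 0.1645]
[0.6288 0.1011 0.1645]
[0.5728 0.0975 0.1645]
[0.568  0.1806 0.1645]
corners [0.5705 0.1744 0.1645] [0.5702 0.1764 0.1588]
corners [0.5728 0.0983 0.1645] [0.5645 0.0973 0.0157]
corners [0.6276 0.1011 0.1645] [0.6276 0.1014 0.1648]
corners [0.6239 0.1739 0.1645] [0.6242 0.1748 0.1617]
pin [0.6498 0.2025 0.172 ] [0.65   0.2025 0.1725]
pin [0.5773 0.1978 0.172 ] [0.5779 0.1986 0.1713]
pin [0.5773 0.2033 0.172 ] [0.5778 0.2042 0.1707]
pin [0.5773 0.1942 0.172 ] [0.5778 0.1954 0.1698]
shaftfront [0.5666 0.1679 0.151 ] [0.5672 0.1676 0.1559]
wheel edge [0.6067 0.0681 0.155 ] [0.613  0.0558 0.0161]
wheel edge [0.6065 0.0979 0.155 ] [0.6073 0.0984 0.1371]
wheel edge [0.6255 0.0689 0.155 ] [0.6398 0.0566 0.0139]
wheel edge [0.627  0.0981 0.155 ] [0.6307 0.0985 0.12  ]
```

```bash
python3 - <<'E'
import cv2,numpy as np
a=np.load('pics/w2.npz')['image'][0:120,110:310,::-1]
cv2.imwrite('pics/w2c.png',cv2.resize(a,None,fx=4,fy=4,interpolation=cv2.INTER_CUBIC))
a=np.load('pics/scene0.npz')['image'][200:310,215:345,::-1]
cv2.imwrite('pics/s0c.png',cv2.resize(a,None,fx=5,fy=5,interpolation=cv2.INTER_CUBIC))
E
```

```text
(no output)
```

View pics/w2c.png

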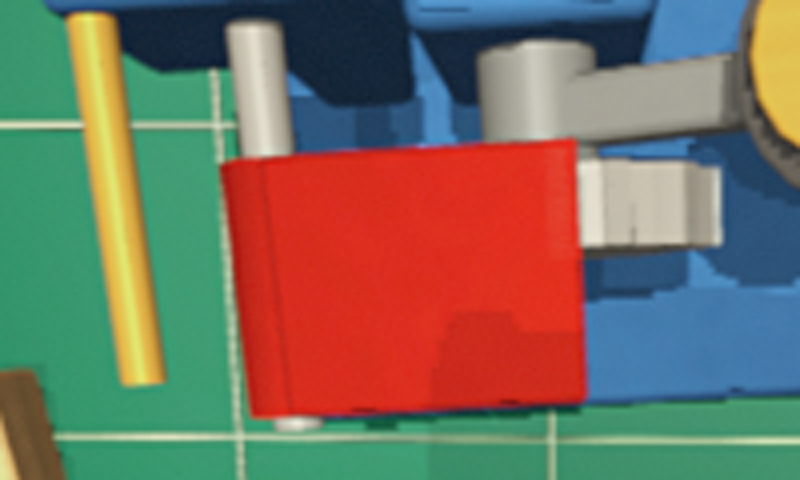

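View pics/s0c.png

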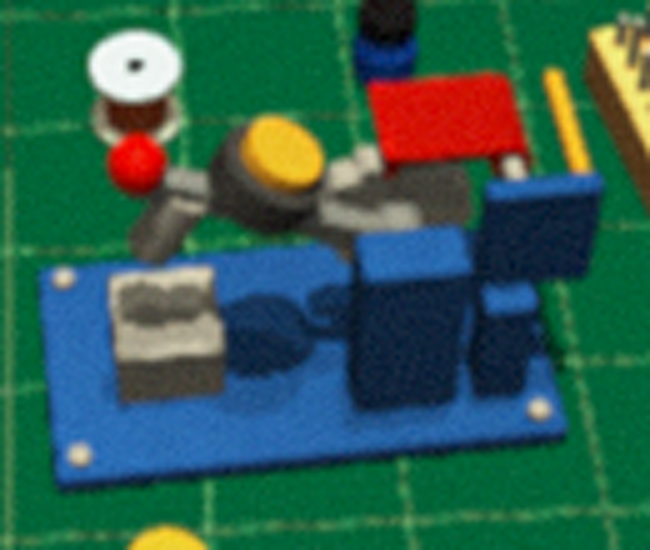

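Call:
move_arm(
  deltas=[85,15,-4,41.5,-0.15,0,0,85,15,-4,41.5,-0.15,0,0,85,15,-4,41.5,-0.15,0,0,85,15,-4,41.5,-0.15,0,0,85,15,-4,41.5,-0.15,0,0,85,15,-4,41.5,-0.15,0,0,85,15,-4,41.5,-0.15,0,0,85,15,-4,41.5,-0.1,0,0,85,15,-4,41.5,0,0,0,85,15,-4,41.5,0,0,0],
)

```text
t: 5.2
tcp_pos: [0.4743, -0.3226, 0.2005]
tool_rot: [0.495, 0.504, -0.496, 0.504]
force: [1.1, 0.1, -0.1]
finger_gap: 0.994
```

```bash
python3 - <<'E'
from h import *
import math
plan([.4715,-.3183,.026],Rt=Rdown(.024))
s=snap('wrist','w3');P=pts(s)
m=(P[...,2]>.046)&(P[...,2]<.052)&(abs(P[...,1]+.31)<.02)&(P[...,0]>.52);q=P[m]
print(len(q), np.polyfit(q[:,0],q[:,1],1) if len(q)>9 else '')
E
```

```text
t 5.2 tcp [ 0.4743 -0.3226  0.2005] F [ 1.08  0.14 -0.09] gap 84.9
turn deg [-0.36  0.02  0.04] shift(mm) in target tool axes [174.5  -2.7  -4.4] in current [174.5  -2.6  -4.5]
1087 [ 0.01995685 -0.32923418]
```

View pics/w3.png

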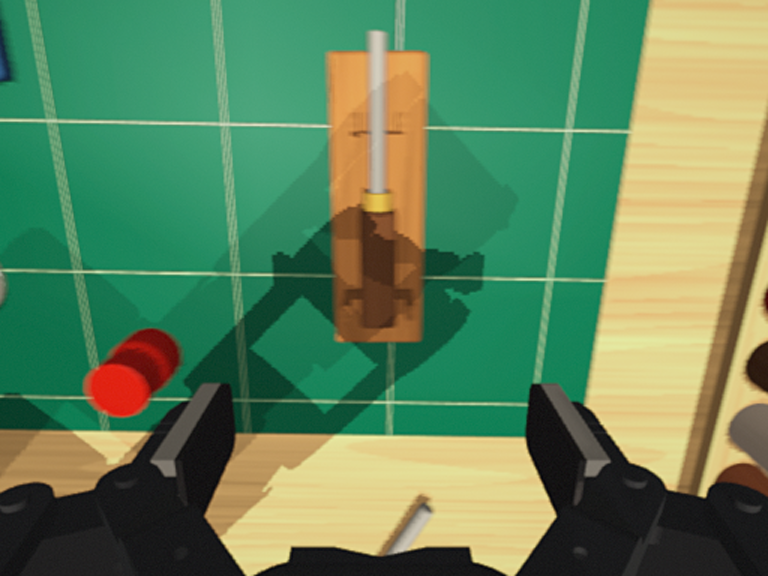

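The whole bar is in view, with the handle from (377,209) to (379,327) and the tip at (377,31).

```bash
python3 - <<'E'
from h import *
s=load('w3')
for u,v,z in [(377,209,.056),(379,327,.056),(377,31,.0495),(376,190,.0495)]: print(onz(s,u/1.5,v/1.5,z).round(4))
E
```

```text
[ 0.5069 -0.321   0.056 ]
[ 0.4351 -0.3234  0.056 ]
[ 0.5984 -0.3194  0.0495]
[ 0.5166 -0.3202  0.0495]
```

Call:
move_arm(
  deltas=[85,25,-1,-0.5,-0.2,0,0,85,25,-1,-0.5,-0.2,0,0,85,25,-1,0,0,0,0,85,25,0,0,0,0,0,85,20,0,0,0,0,0,85,0,0,0,0,0,0,85,0,0,0,0,0,0],
)

```text
t: 5.95
tcp_pos: [0.4723, -0.3192, 0.0813]
tool_rot: [0.493, 0.507, -0.494, 0.506]
force: [0.2, -0.0, 0.1]
finger_gap: 0.995
```

```bash
python3 - <<'E'
from h import *
snap('wrist','w4');plan([.471,-.320,.026],Rt=Rdown(.022))
E
```

```text
t 6.0 tcp [ 0.473  -0.3193  0.082 ] F [-0.62  1.23 -0.61] gap 85.3
turn deg [ 0.23  0.06 -0.04] shift(mm) in target tool axes [56.  -2.   0.6] in current [56.  -2.   0.6]
```

View pics/w4.png

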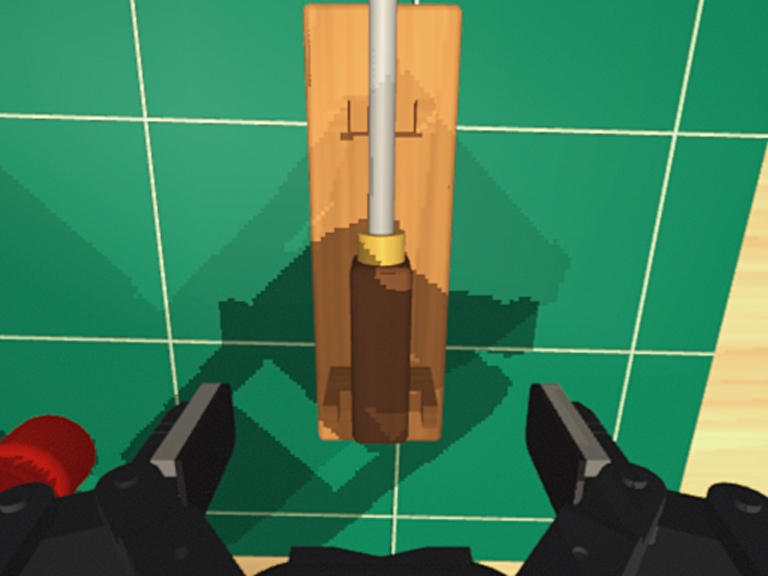

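Call:
move_arm(
  deltas=[85,16,-1,0,0,0,0,85,16,-1,0,0,0,0,85,16,0,0,0,0,0,85,8,0,0,0,0,0,85,0,0,0,0,0,0,50,0,0,0,0,0,0,30,0,0,0,0,0,0],
  force=90,
)

```text
t: 6.7
tcp_pos: [0.4716, -0.3187, 0.0263]
tool_rot: [0.493, 0.506, -0.493, 0.507]
force: [0.3, -0.0, 0.8]
finger_gap: 0.688
```

Call:
move_arm(
  deltas=[15,0,0,0,0,0,0,15,0,0,0,0,0,0,15,0,0,0,0,0,0,15,0,0,0,0,0,0,15,0,0,0,0,0,0],
  force=90,
)

```text
t: 7.2
tcp_pos: [0.4714, -0.3184, 0.026]
tool_rot: [0.493, 0.506, -0.493, 0.507]
force: [0.3, 0.6, 4.7]
finger_gap: 0.244
```

```bash
python3 - <<'E'
from h import *
s=snap('wrist','w5');plan([.471,-.320,.026],Rt=Rdown(.022)); print(manip.sense()['tool_rot'])
for u,v,z in [(0,0,.056)]: pass
E
```

```text
t 7.25 tcp [ 0.4714 -0.3184  0.026 ] F [-0.36 -0.17  5.3 ] gap 20.8
turn deg [ 0.3   0.04 -0.04] shift(mm) in target tool axes [ 0.  -0.4  1.6] in current [ 0.  -0.5  1.6]
[ 0.49314706  0.50638147 -0.49314632  0.50713951]
```

View pics/w5.png

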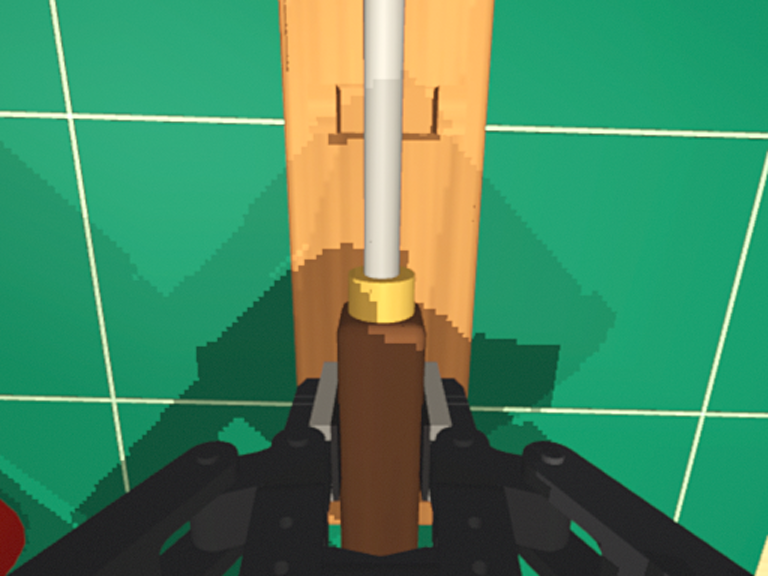

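Call:
move_arm(
  deltas=[15,-5,0,0,0,0,0,15,-10,0,0,0,0,0,15,-15,0,0,0,0,0,15,-20,0,0,0,0,0,15,-20,-5,0,0,0,0,15,-15,-10,0,-0.6,0,0,15,-10,-15,-10,-0.6,0,0,15,0,-15,-20,0,0,0,15,0,0,-30,0,0,0],
)

```text
t: 8.15
tcp_pos: [0.4221, -0.2604, 0.1211]
tool_rot: [0.488, 0.511, -0.489, 0.511]
force: [0.7, -0.1, -1.8]
finger_gap: 0.24
```

Call:
move_arm(
  deltas=[15,0,0,-35,0,0,0,15,0,0,-40,0,0,0,15,0,0,-40,0,0,0,15,0,0,-40,0,0,0,15,0,0,-40,0,0,0,15,0,0,-40,0,0,0,15,0,0,-40,0,0,0,15,0,0,-30,0,0,0,15,0,0,-20,0,0,0,15,0,0,0,0,0,0],
)

```text
t: 9.15
tcp_pos: [0.4068, 0.0668, 0.1207]
tool_rot: [0.487, 0.513, -0.487, 0.513]
force: [-0.6, -0.1, -1.7]
finger_gap: 0.242
```

```bash
python3 - <<'E'
from h import *
s=snap('wrist','w6');plan([.4663,.1215,.121],Rt=Rdown(.05))
E
```

```text
t 9.2 tcp [0.4075 0.0656 0.1207] F [ 0.41 -0.   -1.58] gap 20.9
turn deg [ 0.08  0.01 -0.02] shift(mm) in target tool axes [ -0.3  61.5 -52.9] in current [ -0.3  61.6 -52.8]
```

View pics/w6.png

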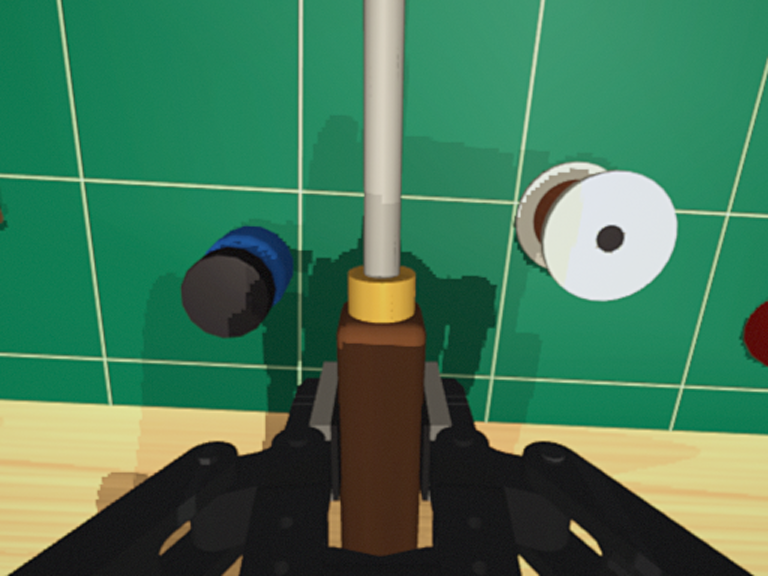

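The bar is held as it was in the rest, with the rod straight along column ~383. I'll check that the rod is level from depth.

```bash
python3 - <<'E'
from h import *
s=load('w6');P=pts(s)
for v in range(5,185,20):
    r=P[v,240:272]; r=r[r[:,2]>.13]; print(v,len(r),np.median(r[:,:2],0).round(4),r[:,2].max().round(4))
E
```

```text
5 27 [0.5097 0.0709] 0.1456
25 26 [0.5041 0.0708] 0.1452
45 27 [0.4981 0.0703] 0.1446
65 26 [0.4921 0.0701] 0.1451
85 26 [0.4858 0.0698] 0.1448
105 24 [0.4792 0.0697] 0.1445
125 25 [0.4725 0.0692] 0.1451
145 25 [0.4655 0.0688] 0.1449
165 24 [0.4582 0.0686] 0.1442
```

Call:
move_arm(
  deltas=[15,0,0,-20,0,0,0,15,0,0,-20,0,0,0,15,0,5,-13,0,0,0,15,0,15,0,0,0,0,15,0,15,0,0,0,0,15,0,15,0,0,0,0,15,0,8,0,0,0,0,15,0,4,0,0,0,0,15,0,0,0,0,0,0],
)

```text
t: 10.1
tcp_pos: [0.4672, 0.12, 0.1202]
tool_rot: [0.488, 0.512, -0.488, 0.512]
force: [-0.6, -0.7, -0.4]
finger_gap: 0.24
```

```bash
python3 - <<'E'
from h import *
s=snap('wrist','w7');plan([.4663,.1215,.121],Rt=Rdown(.05)); snap('scene','s7'); snap('top','t7')
a=load('s7')['image'][180:300,200:360,::-1]
b=load('t7')['image'][110:230,160:320,::-1]
cv2.imwrite('pics/s7c.png',cv2.resize(np.hstack([a,b]),None,fx=2.5,fy=2.5,interpolation=cv2.INTER_CUBIC))
E
```

```text
t 10.15 tcp [0.4665 0.1202 0.1202] F [ 0.49  0.41 -1.52] gap 21.0
turn deg [-0.15  0.    0.07] shift(mm) in target tool axes [-0.8 -0.1 -1.3] in current [-0.8 -0.1 -1.3]
```

View pics/w7.png

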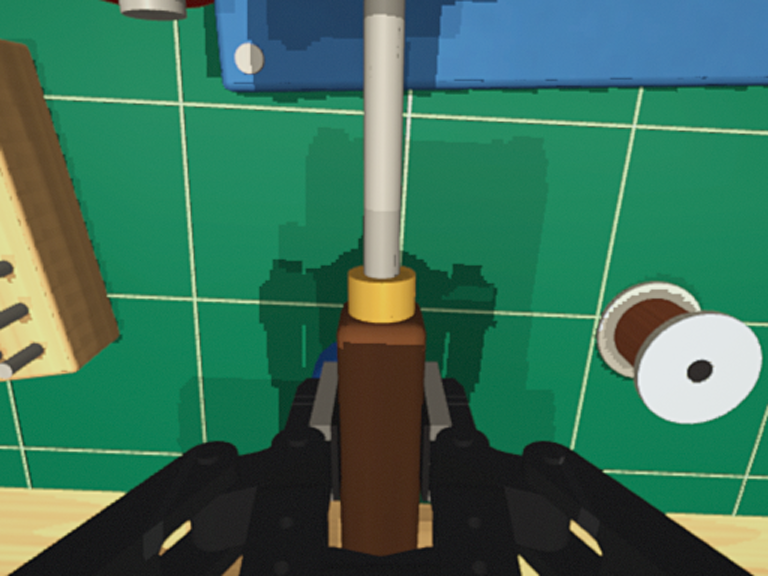

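View pics/s7c.png

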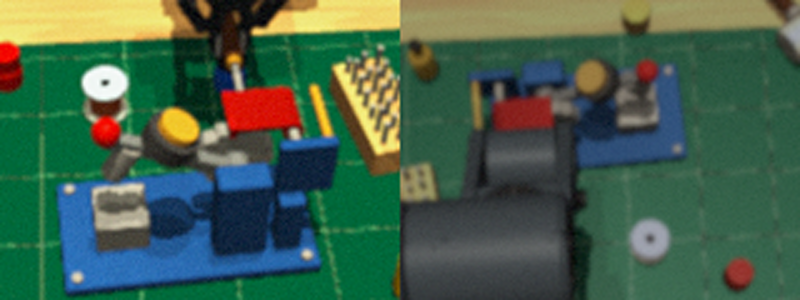

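```bash
python3 - <<'E'
import numpy as np
r=43
def c(t): t=np.radians(t); return np.array([-r*np.cos(t)+np.sin(t), r*np.sin(t)+np.cos(t)])
for a in range(0,120,5):
    d=c(a+5)-c(a); print(a+5, 'tx %.1f tz %.1f'%(-d[1],-d[0]), c(a+5).round(1))
E
```

```text
5 tx -3.7 tz -0.3 [-42.7   4.7]
10 tx -3.7 tz -0.6 [-42.2   8.5]
15 tx -3.6 tz -0.9 [-41.3  12.1]
20 tx -3.6 tz -1.2 [-40.1  15.6]
25 tx -3.4 tz -1.5 [-38.5  19.1]
30 tx -3.3 tz -1.8 [-36.7  22.4]
35 tx -3.1 tz -2.1 [-34.6  25.5]
40 tx -2.9 tz -2.4 [-32.3  28.4]
45 tx -2.7 tz -2.6 [-29.7  31.1]
50 tx -2.5 tz -2.8 [-26.9  33.6]
55 tx -2.2 tz -3.0 [-23.8  35.8]
60 tx -1.9 tz -3.2 [-20.6  37.7]
65 tx -1.7 tz -3.4 [-17.3  39.4]
70 tx -1.4 tz -3.5 [-13.8  40.7]
75 tx -1.0 tz -3.6 [-10.2  41.8]
80 tx -0.7 tz -3.7 [-6.5 42.5]
85 tx -0.4 tz -3.7 [-2.8 42.9]
90 tx -0.1 tz -3.8 [ 1. 43.]
95 tx 0.3 tz -3.7 [ 4.7 42.7]
100 tx 0.6 tz -3.7 [ 8.5 42.2]
105 tx 0.9 tz -3.6 [12.1 41.3]
110 tx 1.2 tz -3.6 [15.6 40.1]
115 tx 1.5 tz -3.4 [19.1 38.5]
120 tx 1.8 tz -3.3 [22.4 36.7]
```

Call:
move_arm(
  deltas=[15,-3,0,0,0,0,0,15,-3,0,0,0,0,0,15,-2,0,0,0,0,0,15,-1,0,0,0,0,0,15,-1,0,0,0,0,0,15,0,0,0,0,0,0],
)

```text
t: 10.85
tcp_pos: [0.4671, 0.1207, 0.1305]
tool_rot: [0.488, 0.512, -0.488, 0.512]
force: [1.2, -0.7, -0.7]
finger_gap: 0.24
```

Call:
move_arm(
  deltas=[15,-1,0,0,0,0,0,15,-1,0,0,0,0,0,15,-1,0,0,0,0,0,15,-1,0,0,0,0,0,15,0,0,0,0,0,0],
)

```text
t: 11.35
tcp_pos: [0.467, 0.1207, 0.1342]
tool_rot: [0.488, 0.512, -0.488, 0.512]
force: [1.1, 0.1, -2.8]
finger_gap: 0.24
```

```bash
python3 - <<'E'
from h import *
plan([.4663,.1215,.132],Rt=Rdown(.05)); s=snap('scene','s8')
cv2.imwrite('pics/s8c.png',cv2.resize(s['image'][180:300,200:360,::-1],None,fx=4,fy=4,interpolation=cv2.INTER_CUBIC))
E
```

```text
t 11.35 tcp [0.467  0.1207 0.1342] F [ 1.06  0.12 -2.78] gap 20.5
turn deg [-0.1  -0.    0.02] shift(mm) in target tool axes [ 2.2 -0.7 -0.9] in current [ 2.2 -0.7 -0.8]
```

View pics/s8c.png

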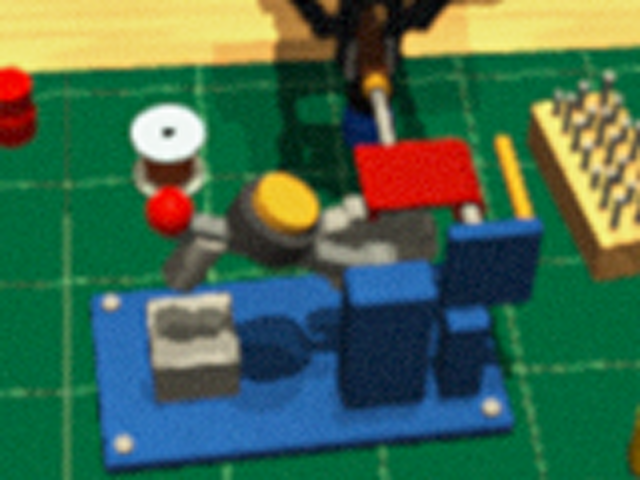

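Call:
move_arm(
  deltas=[15,-2,0,-0.2,0,0,0,15,-2,0,-0.3,0,0,0,15,-2,0,-0.4,0,0,0,15,-1.8,0,-0.4,0,0,0,15,-1.8,0,-0.5,0,0,0,15,-1.8,0,-0.6,0,0,0,15,0,0,0,0,0,0],
)

```text
t: 12.1
tcp_pos: [0.4667, 0.1231, 0.1459]
tool_rot: [0.488, 0.512, -0.488, 0.512]
force: [0.5, 1.1, -3.7]
finger_gap: 0.245
```

```bash
python3 - <<'E'
from h import *
plan([.4663,.1215,.132],Rt=Rdown(.05)); s=snap('scene','s9')
cv2.imwrite('pics/s9c.png',cv2.resize(s['image'][180:300,200:360,::-1],None,fx=4,fy=4,interpolation=cv2.INTER_CUBIC))
E
```

```text
t 12.1 tcp [0.4667 0.1231 0.1459] F [ 0.46  1.13 -3.7 ] gap 20.9
turn deg [-0.1   0.    0.01] shift(mm) in target tool axes [13.9 -0.5  1.6] in current [13.9 -0.5  1.6]
```

View pics/s9c.png

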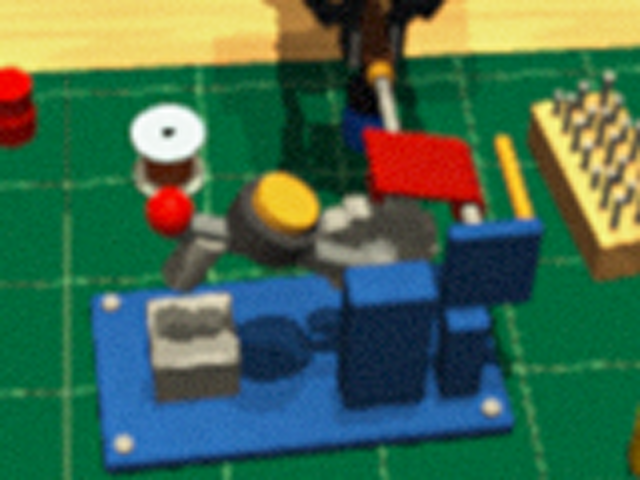

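Call:
move_arm(
  deltas=[15,-2.5,0,-1,0,0,0,15,-3.4,0,-1.5,0,0,0,15,-3.3,0,-1.8,0,0,0,15,-3.1,0,-2.1,0,0,0,15,-2.9,0,-2.4,0,0,0,15,-2.7,0,-2.6,0,0,0,15,-2.5,0,-2.8,0,0,0,15,-2.2,0,-3,0,0,0,15,-1.9,0,-3.2,0,0,0,15,0,0,0,0,0,0],
)

```text
t: 13.15
tcp_pos: [0.4662, 0.1438, 0.1706]
tool_rot: [0.488, 0.512, -0.487, 0.512]
force: [-1.0, -0.7, -2.9]
finger_gap: 0.242
```

```bash
python3 - <<'E'
from h import *
plan([.4663,.1215,.132],Rt=Rdown(.05)); s=snap('scene','s10')
cv2.imwrite('pics/s10c.png',cv2.resize(s['image'][180:300,200:360,::-1],None,fx=4,fy=4,interpolation=cv2.INTER_CUBIC))
E
```

```text
t 13.15 tcp [0.4662 0.1438 0.1706] F [-1.03 -0.67 -2.91] gap 20.7
turn deg [-0.08 -0.   -0.06] shift(mm) in target tool axes [38.6 -1.  22.3] in current [38.6 -1.  22.3]
```

View pics/s10c.png

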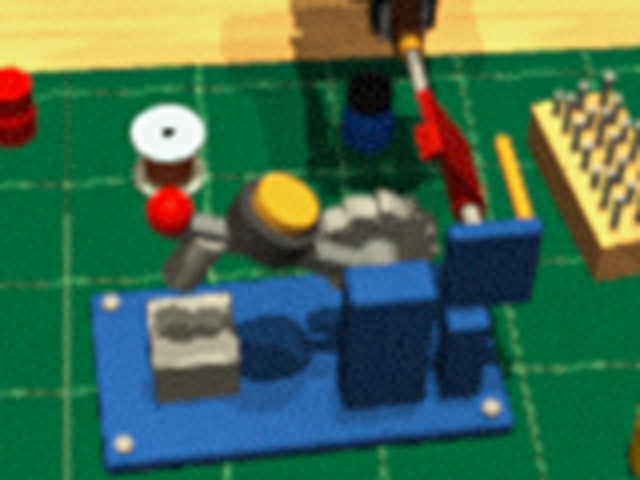

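Call:
move_arm(
  deltas=[15,-1.7,0,-3.4,0,0,0,15,-1.4,0,-3.5,0,0,0,15,-1,0,-3.6,0,0,0,15,-0.7,0,-3.7,0,0,0,15,-0.4,0,-3.7,0,0,0,15,0,0,-3.7,0,0,0,15,0.3,0,-3.7,0,0,0,15,0.6,0,-3.5,0,0,0,15,0,0,0,0,0,0],
)

```text
t: 14.1
tcp_pos: [0.4646, 0.1728, 0.1745]
tool_rot: [0.488, 0.512, -0.487, 0.512]
force: [0.0, -0.1, -1.7]
finger_gap: 0.242
```

```bash
python3 - <<'E'
from h import *
plan([.4663,.1215,.132],Rt=Rdown(.05)); s=snap('scene','s11'); snap('wrist','w11')
cv2.imwrite('pics/s11c.png',cv2.resize(s['image'][180:300,200:360,::-1],None,fx=4,fy=4,interpolation=cv2.INTER_CUBIC))
E
```

```text
t 14.1 tcp [0.4646 0.1728 0.1745] F [ 0.   -0.15 -1.74] gap 20.7
turn deg [-0.06 -0.02 -0.02] shift(mm) in target tool axes [42.5 -0.9 51.3] in current [42.5 -0.8 51.3]
```

View pics/s11c.png

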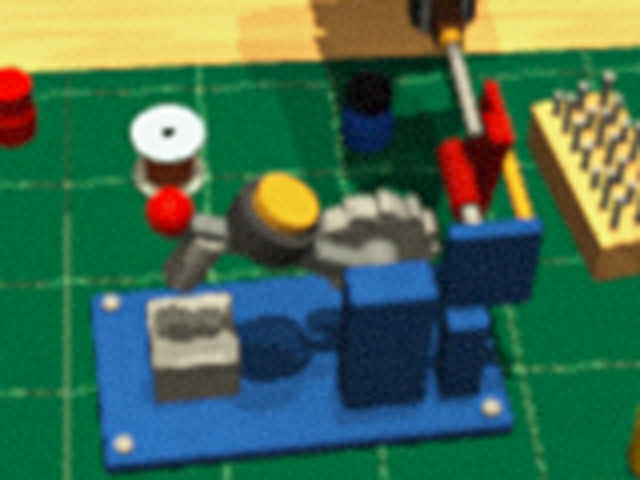

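View pics/w11.png

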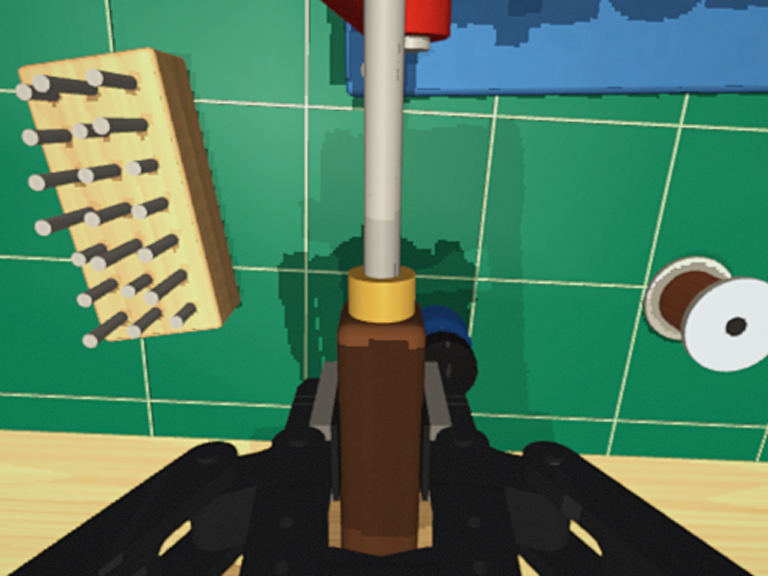

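Call:
move_arm(
  deltas=[15,0.5,0,-2,0,0,0,15,0.5,0,-2,0,0,0,15,0.6,0,-2,0,0,0,15,0.7,0,-2,0,0,0,15,0.4,0,-1,0,0,0,15,0,0,0,0,0,0],
)

```text
t: 14.8
tcp_pos: [0.4642, 0.1814, 0.1717]
tool_rot: [0.488, 0.512, -0.488, 0.512]
force: [0.8, -0.9, -1.6]
finger_gap: 0.243
```

```bash
python3 - <<'E'
from h import *
plan([.4663,.1215,.132],Rt=Rdown(.05))
E
```

```text
t 14.8 tcp [0.4642 0.1814 0.1717] F [ 0.85 -0.91 -1.61] gap 20.8
turn deg [-0.09 -0.01 -0.  ] shift(mm) in target tool axes [39.7 -0.9 59.9] in current [39.7 -0.8 59.9]
```

Call:
move_arm(
  deltas=[15,0.4,0,-1,0,0,0,15,0,0,0,0,0,0],
)

```text
t: 15.0
tcp_pos: [0.4641, 0.1822, 0.1714]
tool_rot: [0.488, 0.512, -0.488, 0.512]
force: [-0.0, -0.8, -1.4]
finger_gap: 0.242
```

Call:
move_arm(
  deltas=[15,0.4,0,-1,0,0,0,15,0,0,0,0,0,0],
)

```text
t: 15.2
tcp_pos: [0.4641, 0.1833, 0.171]
tool_rot: [0.488, 0.512, -0.488, 0.512]
force: [1.1, -1.8, -1.4]
finger_gap: 0.242
```

```bash
python3 - <<'E'
from h import *
plan([.4663,.1215,.132],Rt=Rdown(.05)); s=snap('scene','s12'); snap('wrist','w12')
cv2.imwrite('pics/s12c.png',cv2.resize(s['image'][180:300,200:360,::-1],None,fx=4,fy=4,interpolation=cv2.INTER_CUBIC))
E
```

```text
t 15.2 tcp [0.4641 0.1833 0.171 ] F [ 1.12 -1.84 -1.45] gap 20.7
turn deg [-0.1 -0.  -0. ] shift(mm) in target tool axes [39.  -0.9 61.8] in current [39.  -0.8 61.8]
```

View pics/s12c.png

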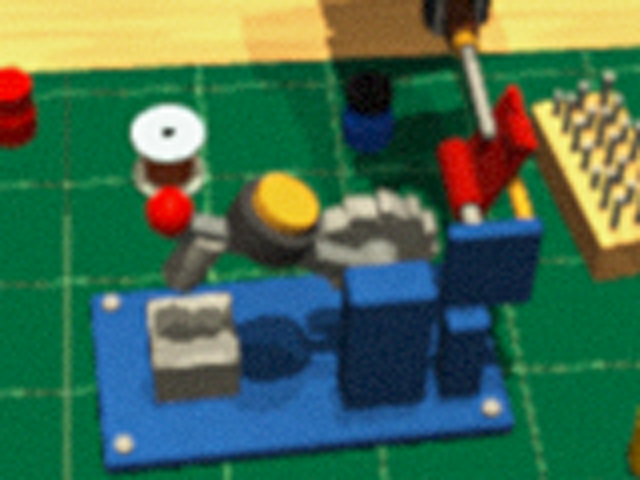

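Call:
move_arm(
  deltas=[15,0.5,0,-0.9,0,0,0,15,0,0,0,0,0,0],
)

```text
t: 15.5
tcp_pos: [0.464, 0.1841, 0.1705]
tool_rot: [0.488, 0.512, -0.488, 0.512]
force: [0.0, -1.6, -0.6]
finger_gap: 0.245
```

Call:
move_arm(
  deltas=[15,0.3,0,-0.5,0,0,0,15,0,0,0,0,0,0],
)

```text
t: 15.7
tcp_pos: [0.464, 0.1846, 0.1702]
tool_rot: [0.488, 0.512, -0.488, 0.512]
force: [0.7, -1.9, -1.5]
finger_gap: 0.243
```

Call:
move_arm(
  deltas=[15,0.3,0,-0.5,0,0,0,15,0,0,0,0,0,0],
)

```text
t: 15.9
tcp_pos: [0.4639, 0.1851, 0.1699]
tool_rot: [0.488, 0.512, -0.488, 0.512]
force: [0.7, -2.6, -1.7]
finger_gap: 0.243
```

```bash
python3 - <<'E'
from h import *
plan([.4663,.1215,.132],Rt=Rdown(.05)); s=snap('scene','s13'); snap('wrist','w13')
print(manip.sense()['ft_torque'])
cv2.imwrite('pics/s13c.png',cv2.resize(s['image'][200:270,280:350,::-1],None,fx=8,fy=8,interpolation=cv2.INTER_CUBIC))
E
```

```text
t 15.9 tcp [0.4639 0.1851 0.1699] F [ 0.75 -2.61 -1.7 ] gap 20.7
turn deg [-0.11 -0.    0.  ] shift(mm) in target tool axes [37.9 -0.8 63.6] in current [37.9 -0.7 63.6]
[-0.24949399 -0.02719468 -0.19557196]
```

View pics/s13c.png

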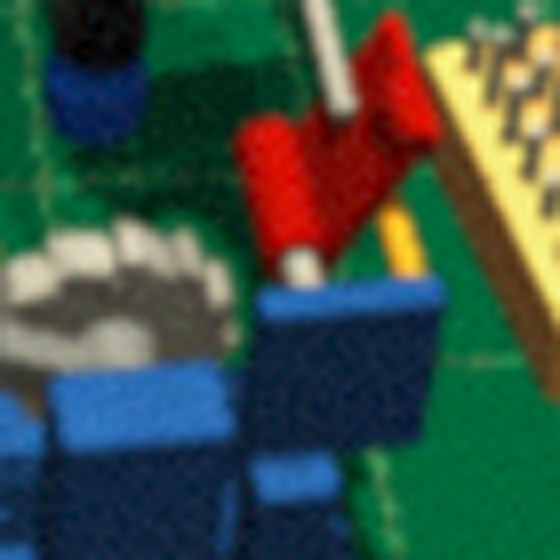

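Call:
move_arm(
  deltas=[15,0.3,0,-0.5,0,0,0,15,0,0,0,0,0,0],
)

```text
t: 16.2
tcp_pos: [0.4639, 0.1856, 0.1696]
tool_rot: [0.488, 0.512, -0.488, 0.512]
force: [-0.7, -1.2, -1.4]
finger_gap: 0.238
```

```bash
python3 -c "
from h import *
s=manip.sense();print(s['force'],s['ft_torque'],s['tcp_pos'])"
```

```text
[-0.66657905 -1.18807262 -1.35240316] [-0.24633773  0.0387764  -0.22848257] [0.46393121 0.18562078 0.1695774 ]
```

Call:
move_arm(
  deltas=[15,0.3,0,-0.5,0,0,0,15,0,0,0,0,0,0],
)

```text
t: 16.4
tcp_pos: [0.4639, 0.1861, 0.1693]
tool_rot: [0.488, 0.512, -0.488, 0.512]
force: [0.2, -1.6, -1.8]
finger_gap: 0.245
```

```bash
python3 -c "
from h import *
s=manip.sense();print(s['force'],s['ft_torque'],s['tcp_pos'])"
```

```text
[ 0.24039451 -1.6189926  -1.83134009] [-0.26445383 -0.00291134 -0.21982411] [0.46391339 0.1861439  0.16927595]
```

Call:
move_arm(
  deltas=[15,0.3,0,-0.5,0,0,0,15,0,0,0,0,0,0],
)

```text
t: 16.6
tcp_pos: [0.4639, 0.1866, 0.169]
tool_rot: [0.488, 0.512, -0.488, 0.512]
force: [0.2, -2.5, -1.4]
finger_gap: 0.244
```

```bash
python3 -c "
from h import *
s=manip.sense();print(s['force'],s['ft_torque'],s['tcp_pos'])"
```

```text
[ 0.18810973 -2.54722901 -1.41072645] [-0.32266698  0.05085278 -0.14216019] [0.46386717 0.18662416 0.16895829]
```

Call:
move_arm(
  deltas=[15,0.3,0,-0.5,0,0,0,15,0,0,0,0,0,0],
)

```text
t: 16.8
tcp_pos: [0.4638, 0.1871, 0.1687]
tool_rot: [0.488, 0.512, -0.488, 0.512]
force: [-0.1, -2.1, -0.8]
finger_gap: 0.243
```

```bash
python3 -c "
from h import *
s=manip.sense();print(s['force'],s['ft_torque'],s['tcp_pos'])
snap('scene','s14')
a=[load(f)['image'][200:270,280:350,::-1] for f in ('s13','s14')]
cv2.imwrite('pics/s14c.png',cv2.resize(np.hstack(a),None,fx=5.7,fy=5.7,interpolation=cv2.INTER_CUBIC))"
```

```text
[-0.08467817 -2.14347322 -0.76519654] [-0.28115903 -0.01957705 -0.19102793] [0.46382499 0.1871424  0.16865329]
```

View pics/s14c.png

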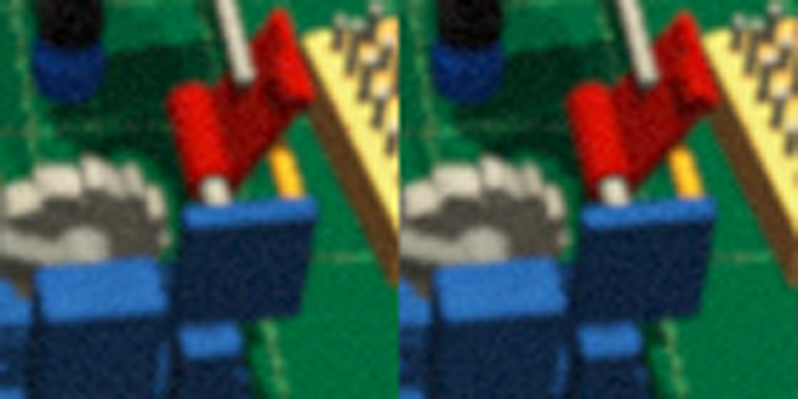

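Call:
move_arm(
  deltas=[15,0.3,0,-0.5,0,0,0,15,0,0,0,0,0,0],
)

```text
t: 17.05
tcp_pos: [0.4638, 0.1876, 0.1684]
tool_rot: [0.488, 0.512, -0.488, 0.512]
force: [0.4, -1.4, -0.5]
finger_gap: 0.244
```

```bash
python3 -c "
from h import *
s=manip.sense();print(s['force'],s['ft_torque'],s['tcp_pos'])"
```

```text
[ 0.43798321 -1.41600606 -0.51654464] [-0.26314091 -0.0165374  -0.2112627 ] [0.46379838 0.18761585 0.16836274]
```

Call:
move_arm(
  deltas=[15,0.3,0,-0.5,0,0,0,15,0,0,0,0,0,0],
)

```text
t: 17.25
tcp_pos: [0.4638, 0.1879, 0.1681]
tool_rot: [0.488, 0.512, -0.488, 0.512]
force: [0.2, -2.5, -0.2]
finger_gap: 0.239
```

```bash
python3 -c "
from h import *
s=manip.sense();print(s['force'],s['ft_torque'],s['tcp_pos'])"
```

```text
[ 0.18647471 -2.46080558 -0.17660121] [-0.4679297  -0.01273398 -0.31401002] [0.46382208 0.18791985 0.16812867]
```

Call:
move_arm(
  deltas=[15,0.2,0,-0.3,0,0,0,15,0,0,0,0,0,0],
)

```text
t: 17.45
tcp_pos: [0.4638, 0.1881, 0.168]
tool_rot: [0.488, 0.512, -0.488, 0.512]
force: [-0.1, -3.9, -0.4]
finger_gap: 0.24
```

```bash
python3 -c "
from h import *
s=manip.sense();print(s['force'],s['ft_torque'],s['tcp_pos'])
snap('scene','s15')
a=[load(f)['image'][200:270,280:350,::-1] for f in ('s14','s15')]
cv2.imwrite('pics/s15c.png',cv2.resize(np.hstack(a),None,fx=5.7,fy=5.7,interpolation=cv2.INTER_CUBIC))"
```

```text
[-0.10187332 -3.92694948 -0.38027847] [-0.65508006 -0.00829313 -0.39118844] [0.46380199 0.18811466 0.16796684]
```

View pics/s15c.png

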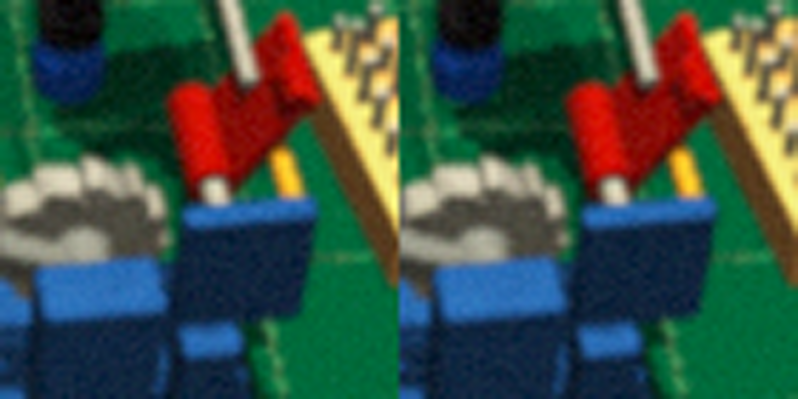

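The reaction torque has risen in step with the last small pushes while the TCP barely moved, so the pawl is on its stop at about 4–5 N. I'll back off and retract.

Call:
move_arm(
  deltas=[15,-0.5,0,1,0,0,0,15,-2,0,4,0,0,0,15,-3,-5,5,0,0,0,15,0,-20,0,0,0,0,15,0,-25,0,0,0,0,15,0,-20,0,0,0,0,15,0,0,0,0,0,0,15,0,0,0,0,0,0],
)

```text
t: 18.3
tcp_pos: [0.395, 0.1752, 0.1738]
tool_rot: [0.488, 0.512, -0.487, 0.512]
force: [1.3, 0.1, -0.6]
finger_gap: 0.242
```

```bash
python3 -c "
from h import *
plan([.43,.17,.17],Rt=Rdown(.05))
snap('scene','s16');snap('wrist','w16')
a=[load(f)['image'][200:270,280:350,::-1] for f in ('s15','s16')]
cv2.imwrite('pics/s16c.png',cv2.resize(np.hstack(a),None,fx=5.7,fy=5.7,interpolation=cv2.INTER_CUBIC))
s=load('w16');P=pts(s)
for v in range(5,185,20):
    r=P[v,240:272]; r=r[r[:,2]>.15]; print(v,len(r),np.median(r[:,:2],0).round(4),r[:,2].max().round(4))"
```

```text
t 18.3 tcp [0.395  0.1752 0.1738] F [ 1.27  0.13 -0.62] gap 20.7
turn deg [-0.09 -0.02 -0.11] shift(mm) in target tool axes [ 3.8 34.7  6.9] in current [ 3.9 34.7  6.9]
5 27 [0.4988 0.1789] 0.198
25 27 [0.493  0.1786] 0.1984
45 27 [0.4871 0.1784] 0.1994
65 26 [0.481  0.1782] 0.1985
85 26 [0.4747 0.1779] 0.1986
105 25 [0.4682 0.1777] 0.1981
125 25 [0.4615 0.1774] 0.1984
145 25 [0.4545 0.177 ] 0.1983
165 24 [0.4472 0.1769] 0.198
```

View pics/s16c.png

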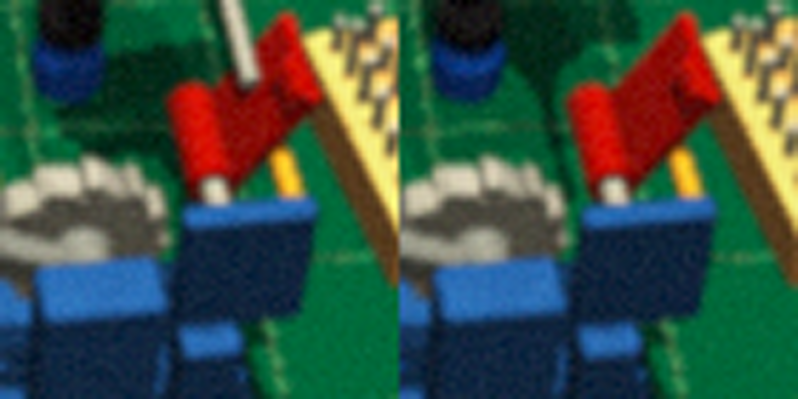

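View pics/w16.png

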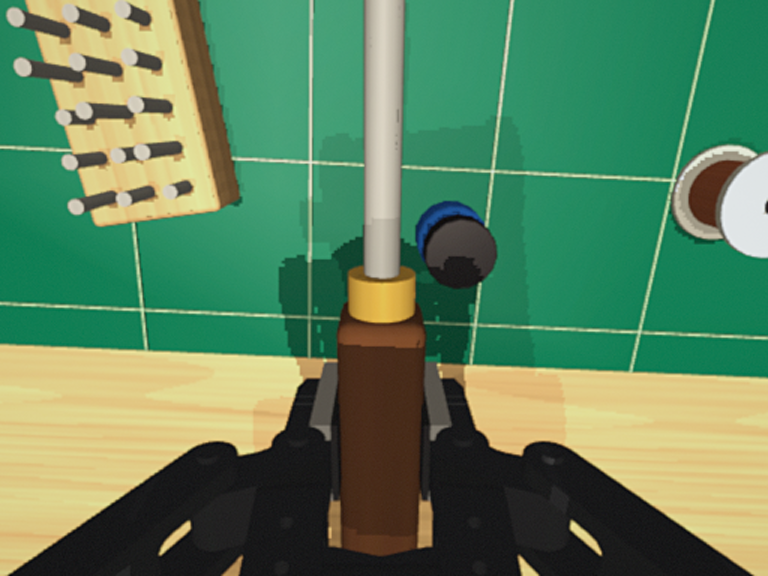

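```bash
python3 -c "
from h import *
s=load('s16');P=pts(s);h=cv2.cvtColor(s['image'],cv2.COLOR_RGB2HSV).astype(int)
m=((h[...,0]<6)|(h[...,0]>174))&(h[...,1]>150)&(P[...,0]>.55)&(P[...,1]>.1)&(P[...,2]>.12)
q=P[m];print(len(q),q.min(0),q.max(0))
ex=np.array([.9987,.05,0]);ey=np.array([-.05,.9987,0]);p0=np.array([.606,.1705,.151])
d=q-p0;a=np.stack([d@ex,d@ey,d[:,2]],1)
f=(a[:,2]>15e-3)&(a[:,2]<45e-3)&(a[:,0]>-.03)&(a[:,0]<.018)&(a[:,1]>0)
b=a[f]
for k in range(4):
    p=np.polyfit(b[:,2],b[:,1],1);r=b[:,1]-np.polyval(p,b[:,2]);b=b[abs(r)<2*r.std()]
print(len(b),p,r.std(),'angle',90+np.degrees(np.arctan(p[0])))
"
```

```text
421 [0.56825064 0.15854564 0.12420195] [0.63899121 0.71922634 0.21660811]
121 [0.58880114 0.00706003] 0.00157213202043023 angle 120.4896252456882
```

Plane fit to the folded pawl gives 120.5° (2.10 rad), so it is against the stop. Next I'll take the bar home.

Call:
move_arm(
  deltas=[15,0,0,20,0,0,0,15,0,0,40,0,0,0,15,0,0,45,0,0,0,15,0,0,45,0,0,0,15,0,0,45,0,0,0,15,0,0,45,0,0,0,15,0,0,45,0,0,0,15,0,0,45,0,0,0,15,0,5,45,0.7,0,0,15,0,10,40,0.65,0,0],
)

```text
t: 19.4
tcp_pos: [0.4293, -0.2424, 0.1735]
tool_rot: [0.494, 0.505, -0.494, 0.506]
force: [0.9, 0.8, -0.9]
finger_gap: 0.242
```

Call:
move_arm(
  deltas=[15,0,15,35,0,0,0,15,5,10,25,0,0,0,15,10,6,15,0,0,0,15,15,0,0,0,0,0,15,15,0,0,0,0,0,15,10,0,0,0,0,0,15,0,0,0,0,0,0,15,0,0,0,0,0,0],
)

```text
t: 20.2
tcp_pos: [0.462, -0.3135, 0.1184]
tool_rot: [0.494, 0.506, -0.494, 0.506]
force: [-0.9, -0.6, -1.3]
finger_gap: 0.243
```

```bash
python3 -c "
from h import *
plan([.4714,-.3184,.026],Rt=Rdown(np.radians(1.5)))
snap('wrist','w17')"
```

```text
t 20.2 tcp [ 0.462  -0.3135  0.1184] F [-0.88 -0.62 -1.32] gap 20.8
turn deg [-0.09  0.02 -0.02] shift(mm) in target tool axes [92.4  9.2  5.1] in current [92.4  9.2  5.1]
```

View pics/w17.png

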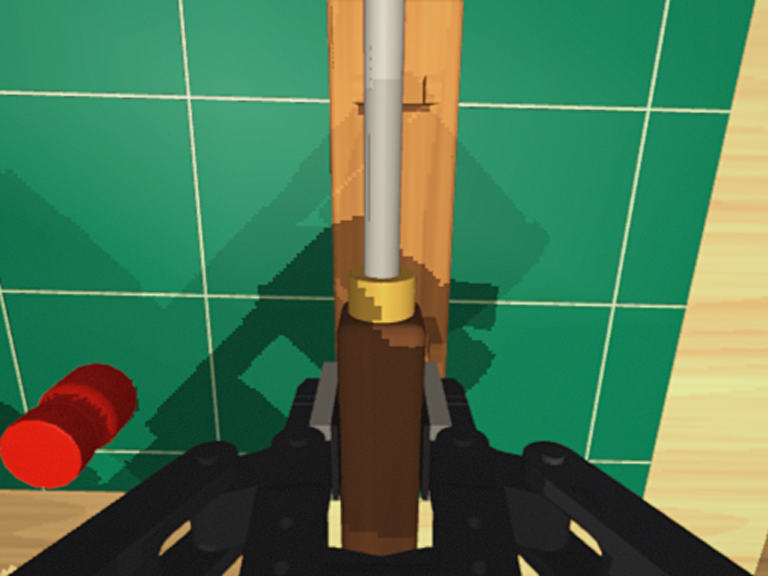

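Call:
move_arm(
  deltas=[15,10,5,3,0,0,0,15,15,4,2,0,0,0,15,15,0,0,0,0,0,15,12,0,0,0,0,0,15,10,0,0,0,0,0,15,10,0,0,0,0,0,15,8,0,0,0,0,0,15,5,0,0,0,0,0,15,3,0,0,0,0,0,15,2,0,0,0,0,0],
)

```text
t: 21.25
tcp_pos: [0.4709, -0.3181, 0.0283]
tool_rot: [0.494, 0.506, -0.494, 0.506]
force: [0.7, 0.4, -1.4]
finger_gap: 0.245
```

Call:
move_arm(
  deltas=[15,0.5,0,0,0,0,0,15,0,0,0,0,0,0],
)

```text
t: 21.45
tcp_pos: [0.4709, -0.3181, 0.0282]
tool_rot: [0.494, 0.506, -0.494, 0.506]
force: [-0.0, -0.4, -1.2]
finger_gap: 0.245
```

```bash
python3 -c "
from h import *
plan([.4714,-.3184,.026],Rt=Rdown(np.radians(1.5)))
snap('wrist','w18')"
```

```text
t 21.45 tcp [ 0.4709 -0.3181  0.0282] F [-0.03 -0.41 -1.24] gap 20.9
turn deg [-0.09  0.02 -0.02] shift(mm) in target tool axes [2.2 0.4 0.3] in current [2.2 0.4 0.3]
```

View pics/w18.png

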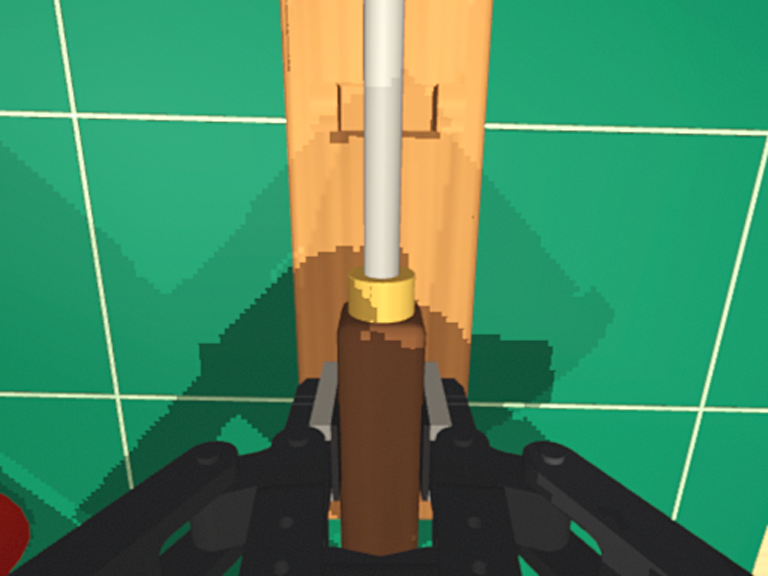

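Call:
move_arm(
  deltas=[15,1,0,0,0,0,0,15,0.8,0,0,0,0,0,15,0,0,0,0,0,0],
)

```text
t: 21.8
tcp_pos: [0.4709, -0.318, 0.0261]
tool_rot: [0.494, 0.506, -0.494, 0.506]
force: [-0.2, 0.4, -1.0]
finger_gap: 0.244
```

Call:
move_arm(
  deltas=[30,0,0,0,0,0,0,50,0,0,0,0,0,0,85,0,0,0,0,0,0,85,0,0,0,0,0,0,85,0,0,0,0,0,0,85,0,0,0,0,0,0],
  force=40,
)

```text
t: 22.4
tcp_pos: [0.4708, -0.3179, 0.0261]
tool_rot: [0.494, 0.506, -0.494, 0.506]
force: [-0.7, 0.2, -0.2]
finger_gap: 0.996
```

Call:
move_arm(
  deltas=[85,-10,0,0,0,0,0,85,-20,0,0,0,0,0,85,-30,0,0,0,0,0,85,-30,0,0,0,0,0,85,-30,0,0,0,0,0,85,-25,0,0,0,0,0,85,-25,0,0,0,0,0,85,0,0,0,0,0,0,85,0,0,0,0,0,0],
)

```text
t: 23.3
tcp_pos: [0.4708, -0.3179, 0.197]
tool_rot: [0.494, 0.506, -0.494, 0.507]
force: [0.4, -0.1, -0.5]
finger_gap: 0.994
```

```bash
python3 -c "
from h import *
plan([.4714,-.3184,.2],Rt=Rdown(np.radians(1.5)))
s=snap('wrist','w19');P=pts(s)
m=(P[...,2]>.046)&(P[...,2]<.053)&(abs(P[...,1]+.31)<.02)&(P[...,0]>.52);q=P[m]
print(len(q), np.polyfit(q[:,0],q[:,1],1),q[:,2].mean())
"
```

```text
t 23.3 tcp [ 0.4708 -0.3179  0.197 ] F [ 0.42 -0.15 -0.47] gap 84.9
turn deg [-0.09  0.07 -0.06] shift(mm) in target tool axes [-3.   0.6  0.5] in current [-3.   0.6  0.5]
1170 [ 0.00607343 -0.32040158] 0.04892183042995707
```

View pics/w19.png

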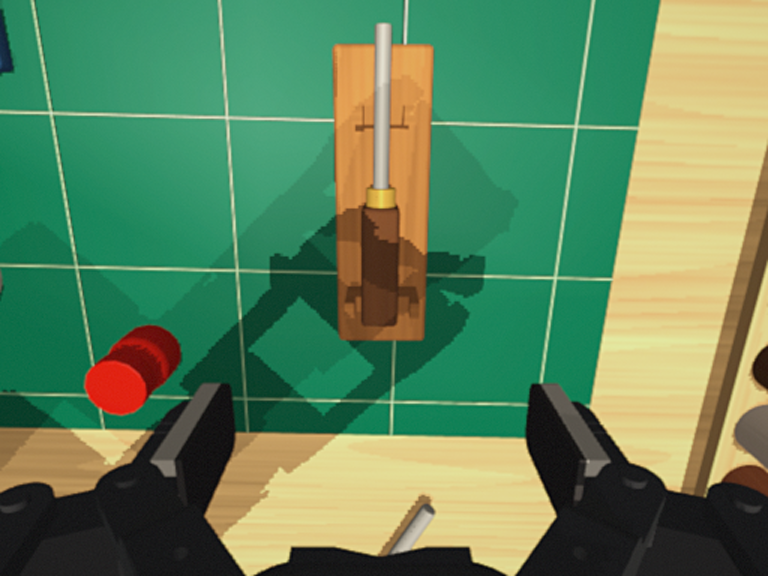

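The bar lies in its U supports: handle at (380,265), rod slope 0.006 against 0.020 before, which is well within tolerance. Next is the knob.

Call:
move_arm(
  deltas=[40,-30,0,0,0,0,0,20,-30,0,-20,0,0,0,0,-30,8,-35,0,0,0,0,-13,12,-40,0,0,0,0,0,18,-40,0,0,0,0,0,20,-40,0,0,0,0,0,20,-40,0,0,0,0,0,20,-35,0,0,0,0,0,18,-25,0,0,0,0,0,0,0,0,0,0],
  force=30,
)

```text
t: 24.35
tcp_pos: [0.5808, -0.0366, 0.2973]
tool_rot: [0.493, 0.508, -0.493, 0.506]
force: [-0.2, -0.4, 0.1]
finger_gap: 0.004
```

```bash
python3 -c "
from h import *
plan([.65,-.036,.25],Rt=Rdown(.05))
s=snap('wrist','w20');snap('scene','s20')
for f,b in (('scene0',None),('s20',None),('top0',None),('w20',None)):
    s=load(f);P=pts(s);h=cv2.cvtColor(s['image'],cv2.COLOR_RGB2HSV).astype(int)
    m=((h[...,0]<6)|(h[...,0]>174))&(h[...,1]>150)&(P[...,0]>.6)&(P[...,1]<.02)&(P[...,1]>-.1)&(P[...,2]>.15)
    v,u=np.nonzero(m)
    if len(u): print(f,len(u),u.mean(),v.mean(),onz(s,u.mean(),v.mean(),.186).round(4),'top',P[m][:,2].max())
"
```

```text
t 24.35 tcp [ 0.5808 -0.0366  0.2973] F [-0.17 -0.45  0.06] gap 0.3
turn deg [-1.19 -0.12  0.11] shift(mm) in target tool axes [47.3 69.1  2.8] in current [47.1 69.3  1.5]
scene0 103 242.07766990291262 232.39805825242718 [ 0.6436 -0.0316  0.186 ] top 0.20972204990803728
s20 107 241.85981308411215 232.55140186915887 [ 0.6441 -0.0322  0.186 ] top 0.2095639908993298
top0 52 258.1730769230769 138.07692307692307 [ 0.6517 -0.0315  0.186 ] top 0.21585437840930377
w20 1554 249.95173745173744 98.38545688545689 [ 0.6483 -0.0325  0.186 ] top 0.2088833097615522
```

View pics/w20.png

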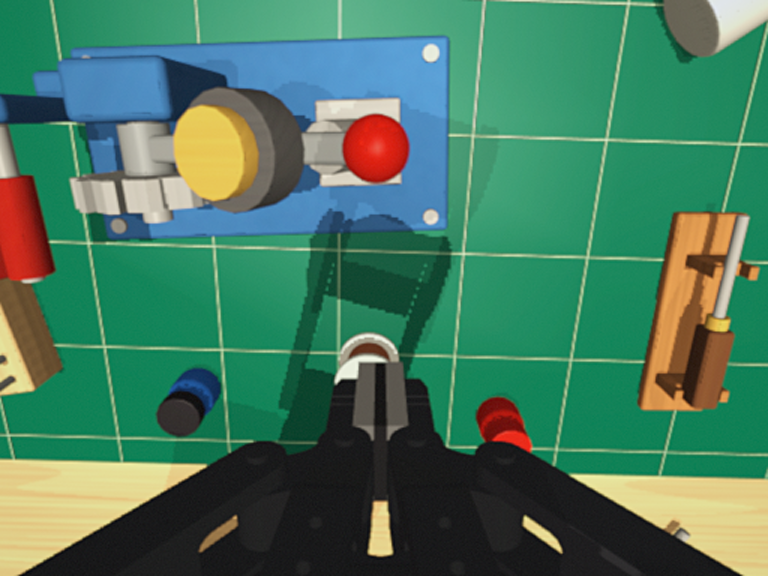

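```bash
python3 -c "
from h import *
s=load('w20');P=pts(s)
for u,v in [(215,150),(180,150),(250,150),(275,150),(290,150),(320,145),(376,140)]: print(u,v,P[int(v/1.5),int(u/1.5)].round(4))
q=P[60:145,110:205].reshape(-1,3);print(np.nanpercentile(q[:,2],[90,95,98,99.5]))
plan([.648,-.036,.225],Rt=Rdown(.05))
"
```

```text
215 150 [0.6456 0.0412 0.1968]
180 150 [0.6444 0.0608 0.1871]
250 150 [0.6462 0.0247 0.1993]
275 150 [0.6464 0.0138 0.1961]
290 150 [nan nan nan]
320 145 [ 0.6487 -0.0048  0.1765]
376 140 [ 0.6528 -0.0326  0.2071]
[0.19860434 0.20060847 0.20204611 0.20314885]
t 24.45 tcp [ 0.5792 -0.0395  0.2974] F [ 0.6  -0.78 -0.74] gap 0.3
turn deg [-1.36 -0.03  0.21] shift(mm) in target tool axes [72.4 68.8 -0.1] in current [72.2 69.1 -1.7]
```

Call:
move_arm(
  deltas=[0,0,20,0,-1.3,0,0,0,10,25,0,0,0,0,0,20,17,0,0,0,0,0,20,7,0,0,0,0,0,15,0,0,0,0,0,0,7,0,0,0,0,0,0,0,0,0,0,0,0,0,0,0,0,0,0,0],
)

```text
t: 25.25
tcp_pos: [0.6489, -0.0382, 0.2275]
tool_rot: [0.488, 0.511, -0.488, 0.512]
force: [0.2, 0.6, -0.2]
finger_gap: 0.004
```

```bash
python3 -c "
from h import *
plan([.648,-.036,.210],Rt=Rdown(.05))
s=snap('wrist','w21')
"
```

```text
t 25.25 tcp [ 0.6489 -0.0382  0.2275] F [ 0.15  0.59 -0.15] gap 0.3
turn deg [-0.22  0.01 -0.02] shift(mm) in target tool axes [17.5 -0.7 -2.2] in current [17.5 -0.8 -2.2]
```

View pics/w21.png

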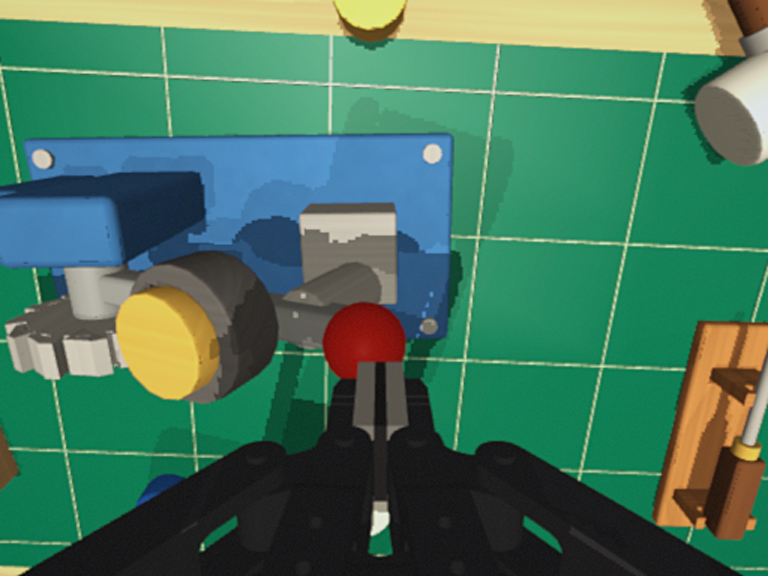

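Call:
move_arm(
  deltas=[0,5,0,-1,0,0,0,0,5,0,-1,0,0,0,0,3,0,0,0,0,0,0,3,0,0,0,0,0,0,3,0,0.5,0,0,0,0,2,0,0.8,0,0,0,0,2,0,0.9,0,0,0,0,2,0,0.9,0,0,0,0,0,0,0,0,0,0],
)

```text
t: 26.2
tcp_pos: [0.6491, -0.039, 0.2024]
tool_rot: [0.488, 0.511, -0.488, 0.512]
force: [-1.0, -0.8, 3.9]
finger_gap: 0.0
```

```bash
python3 -c "
from h import *
plan([.648,-.051,.136],Rt=Rdown(.05))
s=snap('wrist','w22')
"
```

```text
t 26.2 tcp [ 0.6491 -0.039   0.2024] F [-1.01 -0.77  3.87] gap 0.0
turn deg [-0.16  0.05 -0.03] shift(mm) in target tool axes [66.4 -1.7 11.9] in current [66.4 -1.7 11.8]
```

View pics/w22.png

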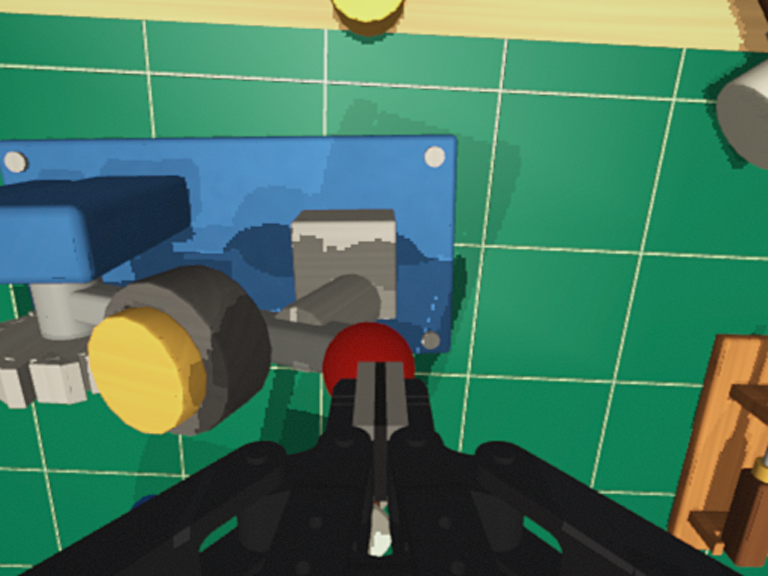

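Call:
move_arm(
  deltas=[0,2.5,0,0.7,0,0,0,0,2.5,0,0.8,0,0,0,0,2.5,0,0.8,0,0,0,0,2.5,0,0.8,0,0,0,0,2.5,0,0.8,0,0,0,0,2.5,0,0.8,0,0,0,0,2.5,0,0.8,0,0,0,0,2.5,0,0.8,0,0,0,0,2.5,0,0.8,0,0,0,0,2.5,0,0.7,0,0,0],
)

```text
t: 27.25
tcp_pos: [0.6508, -0.0489, 0.1784]
tool_rot: [0.488, 0.51, -0.488, 0.514]
force: [0.5, -4.8, 6.4]
finger_gap: -0.002
```

```bash
python3 -c "
from h import *
plan([.648,-.051,.136],Rt=Rdown(.05))
s=snap('wrist','w23')
"
```

```text
t 27.25 tcp [ 0.6508 -0.0489  0.1784] F [ 0.54 -4.78  6.4 ] gap -0.2
turn deg [-0.15  0.27 -0.21] shift(mm) in target tool axes [42.4 -2.9  2. ] in current [42.4 -3.1  1.8]
```

View pics/w23.png

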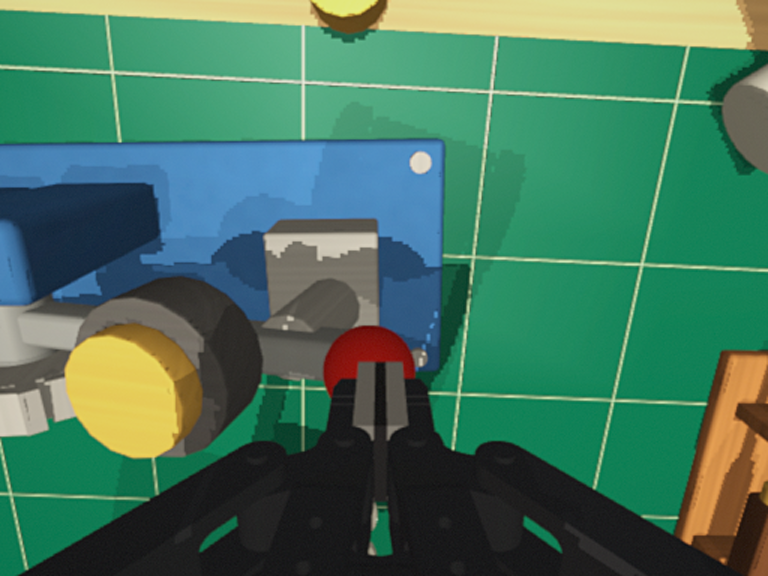

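Call:
move_arm(
  deltas=[0,2.5,0,0.1,0,0,0,0,2.5,0,0.2,0,0,0,0,2.5,0,0.2,0,0,0,0,2.5,0,0.2,0,0,0,0,2.5,0,0.2,0,0,0,0,2.5,0,0.2,0,0,0,0,2.5,0,0.2,0,0,0,0,2.5,0,0.2,0,0,0,0,2,0,0.2,0,0,0,0,0,0,0,0,0,0],
)

```text
t: 28.3
tcp_pos: [0.6507, -0.0488, 0.1555]
tool_rot: [0.489, 0.511, -0.488, 0.513]
force: [1.7, -2.7, 3.9]
finger_gap: 0.001
```

```bash
python3 -c "
from h import *
plan([.648,-.051,.136],Rt=Rdown(.05))
s=snap('scene','s24')
cv2.imwrite('pics/s24c.png',cv2.resize(s['image'][180:300,200:360,::-1],None,fx=4,fy=4,interpolation=cv2.INTER_CUBIC))
"
```

```text
t 28.3 tcp [ 0.6507 -0.0488  0.1555] F [ 1.69 -2.74  3.94] gap 0.1
turn deg [-0.18  0.08 -0.16] shift(mm) in target tool axes [19.5 -2.8  2.1] in current [19.5 -2.8  2. ]
```

View pics/s24c.png

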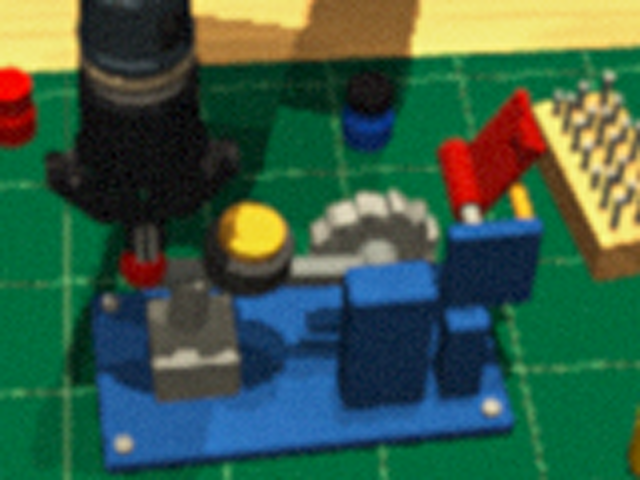

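Call:
move_arm(
  deltas=[0,2,0,0.2,0,0,0,0,2,0,0.2,0,0,0,0,2,0,0.2,0,0,0,0,2,0,0.2,0,0,0,0,2,0,0.2,0,0,0,0,2,0,0.2,0,0,0,0,1.5,0,0.2,0,0,0,0,0,0,0,0,0,0],
)

```text
t: 29.15
tcp_pos: [0.6491, -0.0489, 0.141]
tool_rot: [0.488, 0.512, -0.488, 0.511]
force: [1.0, -2.0, 2.4]
finger_gap: -0.0
```

Call:
move_arm(
  deltas=[0,1,0,0,0,0,0,0,1,0,0,0,0,0,0,0,0,0,0,0,0],
)

```text
t: 29.45
tcp_pos: [0.6492, -0.0492, 0.1393]
tool_rot: [0.488, 0.512, -0.488, 0.511]
force: [0.0, -2.7, 3.6]
finger_gap: -0.002
```

Call:
move_arm(
  deltas=[0,1,0,0,0,0,0,0,0,0,0,0,0,0],
)

```text
t: 29.65
tcp_pos: [0.6492, -0.0493, 0.1384]
tool_rot: [0.488, 0.512, -0.488, 0.511]
force: [1.0, -3.1, 2.4]
finger_gap: 0.002
```

Call:
move_arm(
  deltas=[0,1,0,0,0,0,0,0,0,0,0,0,0,0],
)

```text
t: 29.85
tcp_pos: [0.6492, -0.0494, 0.1374]
tool_rot: [0.488, 0.512, -0.488, 0.511]
force: [-0.5, -1.3, 4.7]
finger_gap: 0.001
```

Call:
move_arm(
  deltas=[0,0.7,0,0,0,0,0,0,0,0,0,0,0,0],
)

```text
t: 30.05
tcp_pos: [0.6493, -0.0493, 0.1367]
tool_rot: [0.488, 0.512, -0.488, 0.511]
force: [-0.4, -2.3, 3.3]
finger_gap: 0.004
```

```bash
python3 -c "
from h import *
plan([.648,-.051,.136],Rt=Rdown(.05))
s=snap('scene','s25')
cv2.imwrite('pics/s25c.png',cv2.resize(s['image'][215:295,215:315,::-1],None,fx=7,fy=7,interpolation=cv2.INTER_CUBIC))
"
```

```text
t 30.05 tcp [ 0.6493 -0.0493  0.1367] F [-0.42 -2.34  3.31] gap 0.3
turn deg [-0.16 -0.01  0.03] shift(mm) in target tool axes [ 0.7 -1.3  1.6] in current [ 0.7 -1.3  1.6]
```

View pics/s25c.png

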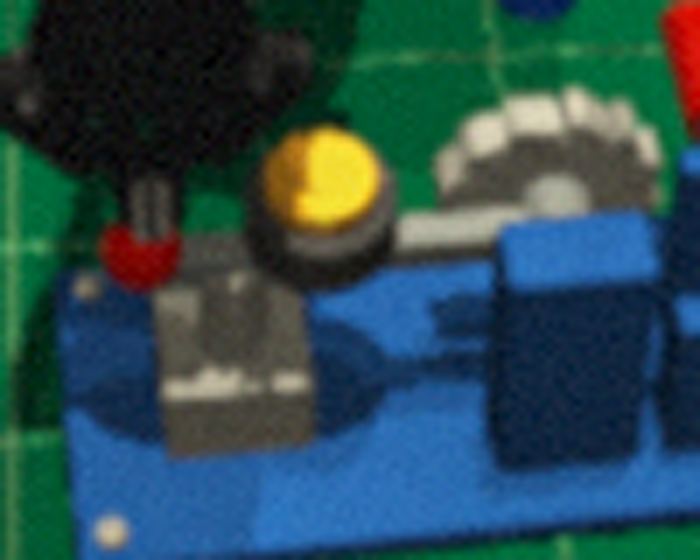

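Not on the anvil yet, since the force isn't rising. I'll continue in small steps.

Call:
move_arm(
  deltas=[0,0.6,0,0,0,0,0,0,0,0,0,0,0,0],
)

```text
t: 30.3
tcp_pos: [0.6493, -0.0493, 0.1361]
tool_rot: [0.488, 0.512, -0.488, 0.512]
force: [0.0, -2.5, 2.6]
finger_gap: 0.001
```

Call:
move_arm(
  deltas=[0,0.6,0,0,0,0,0,0,0,0,0,0,0,0],
)

```text
t: 30.5
tcp_pos: [0.6493, -0.0493, 0.1359]
tool_rot: [0.488, 0.512, -0.488, 0.512]
force: [-2.2, -2.6, 5.1]
finger_gap: -0.002
```

Call:
move_arm(
  deltas=[0,0.6,0,0,0,0,0,0,0,0,0,0,0,0],
)

```text
t: 30.7
tcp_pos: [0.6493, -0.0494, 0.1358]
tool_rot: [0.488, 0.512, -0.488, 0.512]
force: [-1.3, -3.0, 7.6]
finger_gap: -0.0
```

Call:
move_arm(
  deltas=[0,0.5,0,0,0,0,0,0,0,0,0,0,0,0,0,0,0,0,0,0,0,0,0,0,0,0,0,0],
)

```text
t: 31.1
tcp_pos: [0.6493, -0.0494, 0.1357]
tool_rot: [0.488, 0.512, -0.488, 0.512]
force: [-2.7, -2.8, 8.4]
finger_gap: -0.001
```

```bash
python3 -c "
from h import *
plan([.648,-.051,.136],Rt=Rdown(.05))"
```

```text
t 31.1 tcp [ 0.6493 -0.0494  0.1357] F [-2.68 -2.83  8.37] gap -0.1
turn deg [-0.15  0.02  0.  ] shift(mm) in target tool axes [-0.3 -1.4  1.6] in current [-0.3 -1.4  1.6]
```

Force rises while z stays at 0.1357, the knob-top height worked out for a level arm (0.136), so the foot is bearing. I'll ease off straight up and check.

Call:
move_arm(
  deltas=[0,-0.7,0,0,0,0,0,0,-0.7,0,0,0,0,0,0,-1,0,0,0,0,0,0,-5,0,0,0,0,0,0,-20,0,0,0,0,0,0,-40,0,0,0,0,0,0,-40,-10,0,0,0,0,0,-30,-30,0,0,0,0,0,0,-30,0,0,0,0,0,0,0,0,0,0,0],
)

```text
t: 32.1
tcp_pos: [0.5758, -0.0514, 0.2728]
tool_rot: [0.488, 0.513, -0.488, 0.51]
force: [-0.4, 0.4, -1.7]
finger_gap: -0.004
```

```bash
python3 -c "
from h import *
plan([.648,-.051,.136],Rt=Rdown(.05))
snap('wrist','w26');snap('scene','s26')
ex=np.array([.9987,.05,0]);ey=np.array([-.05,.9987,0]);p0=np.array([.606,.1705,.151])
s=load('w26');P=pts(s);h=cv2.cvtColor(s['image'],cv2.COLOR_RGB2HSV).astype(int)
m=((h[...,0]<6)|(h[...,0]>174))&(h[...,1]>150)&(P[...,0]>.6)&(P[...,1]<0)&(P[...,1]>-.1)&(P[...,2]>.08)
q=P[m];print('knob',len(q),np.median(q,0),'top',np.percentile(q[:,2],98))
s=load('s26');P=pts(s);h=cv2.cvtColor(s['image'],cv2.COLOR_RGB2HSV).astype(int)
m=((h[...,0]<6)|(h[...,0]>174))&(h[...,1]>150)&(P[...,0]>.55)&(P[...,1]>.1)&(P[...,2]>.12)
d=P[m]-p0;a=np.stack([d@ex,d@ey,d[:,2]],1)
b=a[(a[:,2]>15e-3)&(a[:,2]<45e-3)&(a[:,0]>-.03)&(a[:,0]<.018)&(a[:,1]>0)]
for k in range(4):
    p=np.polyfit(b[:,2],b[:,1],1);r=b[:,1]-np.polyval(p,b[:,2]);b=b[abs(r)<2*r.std()]
print('pawl',90+np.degrees(np.arctan(p[0])))
"
```

```text
t 32.1 tcp [ 0.5758 -0.0514  0.2728] F [-0.38  0.45 -1.67] gap -0.3
turn deg [-0.17 -0.1   0.17] shift(mm) in target tool axes [136.8  72.2   3.2] in current [136.5  72.6   3.2]
knob 1112 [ 0.65044836 -0.0534467   0.13213906] top 0.13626872741865395
pawl 119.97035444292194
```

View pics/w26.png

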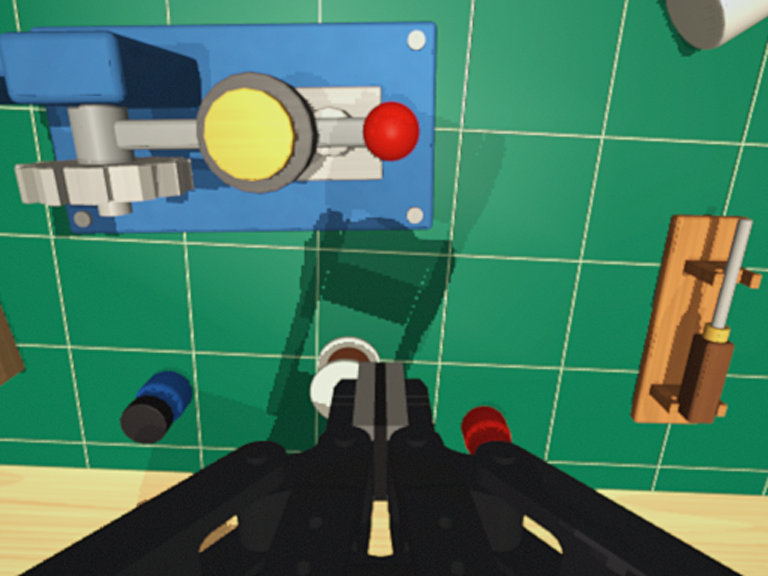

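View pics/s26.png

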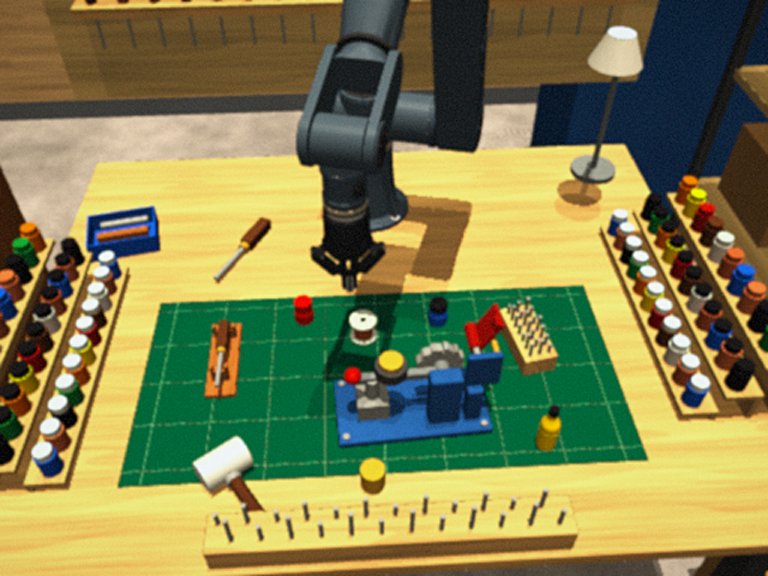

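The arm is level with the knob top at 0.136, the pawl is back (about 120°), the bar is in its rest and the bystanders are in place. Handing in.

Call:
move_arm(
  deltas=[0,0,0,0,0,0,0,0,0,0,0,0,0,0,0,0,0,0,0,0,0],
)

```text
t: 32.5
tcp_pos: [0.5801, -0.0525, 0.2713]
tool_rot: [0.488, 0.512, -0.488, 0.511]
force: [0.3, -0.2, 1.2]
finger_gap: 0.004
```

```bash
python3 -c "
from h import *
print(job.sign_off())"
```

```text
the job is handed in; nothing more can be done
None
```

The job is done and handed in at about 32.5 s; sign-off gave no verdict. I swung the pawl over with the rod until it met its stop pin, laid the bar back in its rest, and pushed the press arm down by its knob until the foot bore on the anvil.

**Last checks:**
- **Pawl:** plane fits to depth gave 120.5° when I let go of it and 120.0° at the end. The stop is 120.3° and the limit is 117.5°. The force at the stop was about 4–5 N, and I saw no sign of the gripper touching the pawl.
- **Press arm:** the knob top stayed at 0.136 m after release, the height worked out for a level arm. The knob force at the end was about 8–9 N.
- **Bar:** it lies in both supports about 0.014 rad off its first direction and within a few mm of home, and it is let go of.
- **Bystanders:** none looks moved in the pictures; I did not measure them.

**Disagreements and gaps:**
- One wrist picture, probably taken before the arm had settled, put the bar about 4 mm off in y. The closer picture settled it.
- The raised knob read about 4 mm higher than the nominal sizes give.
- One early viewing move went the wrong way in y; nothing was touched.
- I could not read the foot's force on the anvil directly after letting go.

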